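# Stir the nougat mix and call for it

### The job

Put every nougat block from the sheet pan into the mixing bowl, then take the stirring rod and stir the nougat and hazelnuts with its blades down by the bowl's floor, at least three full turns in wide circles, so that the nuts are shifted about. Then hang the rod by its collar on the raised fork rest, upright and let go, and finally press the service bell's plunger right down to its stop and let it spring back. Spill nothing from the bowl and leave the tape, jar and tub where they are.

Things in the scene. Friction and masses are not known exactly. Their poses are not given: they have to be found in the camera images.
- bowl_in (a point): Centre of the flat inner floor of the round metal mixing bowl. The bowl is fixed to the bench, its inner floor is 6 mm above the bench, about 105 mm in inner radius at the floor and 122 mm at the rim; the rim is 70 mm above the bench. Axes parallel to the world's.
- nut0_center (a point): Centre of hazelnut 1 of 8: a brown ball 21 mm across, 10 g, lying loose in the mixing bowl.
- nut1_center (a point): Centre of hazelnut 2 of 8: a brown ball 21 mm across, 10 g, lying loose in the mixing bowl.
- nut2_center (a point): Centre of hazelnut 3 of 8: a brown ball 21 mm across, 10 g, lying loose in the mixing bowl.
- nut3_center (a point): Centre of hazelnut 4 of 8: a brown ball 21 mm across, 10 g, lying loose in the mixing bowl.
- nut4_center (a point): Centre of hazelnut 5 of 8: a brown ball 21 mm across, 10 g, lying loose in the mixing bowl.
- nut5_center (a point): Centre of hazelnut 6 of 8: a brown ball 21 mm across, 10 g, lying loose in the mixing bowl.
- nut6_center (a point): Centre of hazelnut 7 of 8: a brown ball 21 mm across, 10 g, lying loose in the mixing bowl.
- nut7_center (a point): Centre of hazelnut 8 of 8: a brown ball 21 mm across, 10 g, lying loose in the mixing bowl.
- nougat0_c (a point): Centre of nougat block 1: a hard cream-coloured block 30 mm (its x) by 20 mm (its y) by 20 mm high (its z), 18 g, lying flat at the start, turned any way, on a fixed shallow metal sheet pan (250 by 280 mm, floor 5 mm and rim 14 mm above the bench; blocks at least 30 mm from the rim). Two to four of the four blocks are there; None if absent.
- nougat1_c (a point): Centre of nougat block 2: a hard cream-coloured block 30 mm (its x) by 20 mm (its y) by 20 mm high (its z), 18 g, lying flat at the start, turned any way, on a fixed shallow metal sheet pan (250 by 280 mm, floor 5 mm and rim 14 mm above the bench; blocks at least 30 mm from the rim). Two to four of the four blocks are there; None if absent.
- nougat2_c (a point): Centre of nougat block 3: a hard cream-coloured block 30 mm (its x) by 20 mm (its y) by 20 mm high (its z), 18 g, lying flat at the start, turned any way, on a fixed shallow metal sheet pan (250 by 280 mm, floor 5 mm and rim 14 mm above the bench; blocks at least 30 mm from the rim). Two to four of the four blocks are there; None if absent.
- nougat3_c (a point): Centre of nougat block 4: a hard cream-coloured block 30 mm (its x) by 20 mm (its y) by 20 mm high (its z), 18 g, lying flat at the start, turned any way, on a fixed shallow metal sheet pan (250 by 280 mm, floor 5 mm and rim 14 mm above the bench; blocks at least 30 mm from the rim). Two to four of the four blocks are there; None if absent.
- stirrer_grip (a point): Centre of the stirring rod's wooden grip, a square block 26 by 26 mm (along the rod's x and y) and 56 mm high, the top of the rod; 166 mm above the foot. z is up the rod, which at the start stands upright on its blades on the bench. Rod: 194 mm high, about 160 g.
- stirrer: The stirring rod; this point is the centre of its foot, on the axis. From the foot up: two crossed steel blades (each 44 mm wide, 6 mm thick, 36 mm high, along the rod's x and y), a 14 mm round steel shaft, the collar, and the grip from 138 to 194 mm. A nut or block caught under the blades can push the rod up in the grip.
- stirrer_collar (a point): Centre of the underside of the rod's collar, 130 mm above the foot: a round wooden disc 56 mm across and 8 mm thick below the grip.
- rest_seat (a point): Seat for the collar's underside on the fixed fork rest, 190 mm up, level with the tops of its prongs: two round bars 10 mm thick, 26 mm clear gap, along the rest's x, from a plate 51 mm behind the seat (+x) to free ends 30 mm before it (-x, the open side). Shaft goes between them from the open side, collar on top; the blades do not pass the gap. Base plate x -35 to 75 mm, 90 wide, 8 high.
- bell_top (a point): Centre of the top of the service bell's black plunger head, a disc 26 mm across, on a steel dome bell 88 mm across. When up the top is 63 mm above the bench; the bell is fixed to the bench.
- bell_plunger (a joint): Travel of the bell's plunger in m: 0 is up, 0.009 is its stop, growing as it is pressed straight down; it springs back. About 2 N to start and 6 N at the stop.
- tape: Bystander: yellow roll of tape 70 mm across, 24 mm high, lying flat; origin under its centre.
- jar: Bystander: closed jar 64 mm across, 85 mm high; origin under its centre.
- tub: Bystander: empty white plastic tub 80 mm across, 55 mm high; origin under its centre.
There are look-alikes about, which are no part of the job. What is shaped like the part that bears bell_top but blue, orange or red is not meant.

How it is judged:
On the way, in this order (a step that is already met when the one before it is completed fails the run):
1. every nougat block is in the bowl (horizontal distance between each of nougat0_c, nougat1_c, nougat2_c, nougat3_c and bowl_in below 0.115 m and z of each of nougat0_c, nougat1_c, nougat2_c, nougat3_c in the frame of bowl_in below 0.062 m), for 0.2 s.
2. the blades are down in the bowl on its left (+y) side (horizontal distance between stirrer and bowl_in below 0.09 m and z of stirrer in the frame of bowl_in below 0.018 m and y of stirrer in the frame of bowl_in above 0.02 m), for 0.05 s.
3. the blades sweep to the right side (horizontal distance between stirrer and bowl_in below 0.09 m and z of stirrer in the frame of bowl_in below 0.018 m and y of stirrer in the frame of bowl_in below -0.02 m), for 0.05 s.
4. to the left side again (all of step 2), for 0.05 s.
5. to the right side again (all of step 3), for 0.05 s.
6. to the left side again, and several nuts have been shifted (all of step 4 and distance of any of nut0_center, nut4_center from where it was at the start of the episode above 0.015 m and distance of any of nut2_center, nut6_center from where it was at the start of the episode above 0.015 m and distance of any of nut1_center, nut3_center, nut5_center, nut7_center from where it was at the start of the episode above 0.015 m), for 0.05 s.
7. the rod hangs on the fork rest, let go (horizontal distance between stirrer_collar and rest_seat below 0.022 m and z of stirrer_collar in the frame of rest_seat between -0.004 and 0.006 m and angle between stirrer's own z axis and vertical below 0.15 rad and contact force between the fingers and stirrer below 0.1 N), for 0.3 s.
8. the bell's plunger is pressed to its stop (value of joint bell_plunger above 0.0078 m), for 0.05 s.
At the end, for the whole second after the job is handed in: All nougat blocks and nuts lie in the bowl (centres within 115 mm of its axis, below the rim); the rod hangs still and released on the fork, collar within 22 mm of the seat sideways and 4 mm below to 6 mm above it, upright within 0.15 rad; the plunger is up (under 2 mm) (all of step 1 and all of step 7 and horizontal distance between each of nut0_center, nut1_center, nut2_center, nut3_center, nut4_center, nut5_center, nut6_center, nut7_center and bowl_in below 0.115 m and z of each of nut0_center, nut1_center, nut2_center, nut3_center, nut4_center, nut5_center, nut6_center, nut7_center in the frame of bowl_in below 0.062 m and linear speed of stirrer below 0.03 m/s and value of joint bell_plunger below 0.002 m); the robot touches nothing.
It fails at once if the tape is moved more than 40 mm (distance of tape from where it was at the start of the episode above 0.04 m).
It fails at once if the jar is moved more than 40 mm (distance of jar from where it was at the start of the episode above 0.04 m).
It fails at once if the tub is moved more than 40 mm (distance of tub from where it was at the start of the episode above 0.04 m).
Of nougat0, nougat1, nougat2, nougat3 only 2 to 4 are there at a start; the rules pass over those that are not, and their reading is None.
At some moment in a run one of nougat0, nougat1, nougat2, nougat3 may be knocked a few centimetres aside while the robot is not near it.
It also fails if it takes over 210 s, if anything falls off the work surface, if the arm or the gripper's body presses on something with over 40 N, if the wrist force passes 120 N, or if a joint passes its speed limit or range.

### The arm

A 7-joint arm with a two-finger parallel gripper is mounted at the origin on the work surface. World frame = base frame: x ahead of the robot, y to its left, z up, the work surface at z = 0. Lengths are in m, angles in rad, forces in N, time in s.
With the tool pointing down it reaches from about 0.425 to 0.875 m from the base axis. Payload 4.7 kg.
Tool frame: the origin (TCP) lies midway between the tips of the shut fingers; the grasp point (between the pads) lies 19 mm behind it; z points along the fingers, y is the direction in which the jaws open and shut (so a half turn about z gives the same grasp; the last joint's range is limited). The gripper opens to 87 mm and grips with 3 to 60 N. Pads are 19 mm wide; open, the fingers measure 117 mm over their backs; the gripper's body (75 mm by 190 mm) begins 51 mm behind the grasp point.
Start: joints at [1.133, 0.321, -0.07, 1.45, 0.023, 1.371, -0.057], TCP at [0.284, -0.585, 0.223] pointing down, gripper open.
Joint ranges: [-2.86, 2.86], [-0.3, 2.09], [-1.38, 1.24], [0.06, 2.45], [-1.56, 4.7], [0.09, 2.05], [-2.69, 2.69]. Speed limits (rad/s): [2.57, 2.57, 3.14, 3.14, 3.14, 3.14, 3.14].

### API

Orientations are given as a rotation vector (axis times angle).
In Python, from bench import monitor, eyes, order gives the robot as it stands. The module is installed in compiled form; this text tells all that it offers.
- The arm moves only by the shell command python3 -m pendant 'ROWS' [FORCE]. ROWS is JSON, a list of rows, each a list of 3 entries, a list of its own where there are three numbers: the turn, a rotation vector about the tool's x, y, z in degrees, then the shift along the tool's x, y, z in m, then the gripper command: -1 is fully open, 1 is shut, values between are in proportion. In form: [[[rx, ry, rz], [tx, ty, tz], hand], ...]. A call has 1 to 8 rows; each row shifts and turns the commanded pose from where the row before left it, along the tool's axes as they then stand; what a row does not reach is not made up. A row lasts 1/8 s, in which the tool goes at most 62.5 mm and 10.7 degrees, less where a joint would pass 70% of its speed; a pose out of reach is approached as far as the arm can. A call is refused whole if a number of a shift passes 0.0625 or a number of a turn 10.7, either way. A call with a gripper value outside its range is refused whole. The fingers move at their own pace and stop on an object; FORCE is the grip in N (left out, the last holds). Time passes only in rows, so rows that do not move let the fingers close. It gives the time, the measured TCP pose, the force and the opening at its end, in the units of the state.
- monitor.get_state(): the state, without advancing time (a new reading comes with each control period).
- eyes.get_image(name): name is "side" or "top" or "wrist"; returns a dict with "color" (400x640x3 uint8, red, green, blue), "range_z" (400x640 float32, m along the optical axis (not along the pixel's ray), 0 where there is no reading), "fx", "fy", "cx", "cy" (pixels), "world_to_cam" (4x4, takes a point from world to camera coordinates). Camera axes: x right, y up, looking along -z (the intrinsics and any distortion apply to the point x, -y, -z); pixel columns grow to the right and rows downward; lengths in m; the calibration is good to about 2 mm. A picture is of the moment at which its call begins.
- order.close_job(): hands the job in, once; it reports no verdict.
The state is a dict: "time": time; "joint_positions": joint angles; "qd": joint speeds; "joint_torque": joint torques, N m; "position": TCP position; "tool_rot": TCP orientation; "ft_force": force on the tool from outside, world axes, zero at the start; "torque": the same for the moment, N m; "grip_width": opening from 0.0 (shut) to 1.0 (fully open).
Only numpy, scipy, OpenCV 4.12 (cv2) and the standard library are available. Lean on these libraries where they do the work, as an engineer would, in place of code of your own. Each camera call takes 0.05 s, during which the arm holds its last target.

## Working session

There is one attempt and no reset: what is moved stays moved. The work goes in short steps, Python scripts to look and compute and a shell command to move; the robot and the scene stay as the last step left them, time stands still between calls to the robot, and variables do not carry over. Pictures are saved under pics/ and viewed, and the job is handed in when it is done.

```bash
mkdir -p pics; ls
python3 - <<'E'
from bench import monitor, eyes
import cv2, numpy as np
print(monitor.get_state())
for n in ["side","top","wrist"]:
    im=eyes.get_image(n)
    cv2.imwrite(f"pics/a_{n}.png",im["color"][:,:,::-1])
    print(n,im["fx"],im["fy"],im["cx"],im["cy"],np.round(im["world_to_cam"],4).tolist(),[k for k in im],(im["range_z"]>0).mean())
E
```

```text
pics
{'time': 0.0, 'joint_positions': array([ 1.13310822,  0.32185408, -0.07008615,  1.45169893,  0.02260585,
        1.37080313, -0.0569145 ]), 'qd': array([-0.00175489,  0.00045619,  0.00115684,  0.00040803, -0.00205212,
       -0.00102842,  0.00016362]), 'joint_torque': array([-2.51755080e-05, -4.91289496e+01, -4.03907290e-01, -3.12527633e+01,
       -6.38609659e-02,  4.36439062e-02,  1.91382642e-04]), 'position': array([ 0.28347861, -0.5842947 ,  0.22142935]), 'tool_rot': array([-3.05991967e+00, -7.03250668e-01,  8.54546703e-04]), 'ft_force': array([ 0.27398652, -0.36770601,  0.73333381]), 'torque': array([-0.0336453 , -0.03807811,  0.0345421 ]), 'grip_width': 0.9997625660474009}
side 433.3606614083986 433.3606614083986 318.3363339671579 194.0157118425066 [[-0.885, -0.4655, -0.0061, 0.4217], [0.3203, -0.6184, 0.7176, -0.2303], [-0.3378, 0.6332, 0.6964, -1.2434], [0.0, 0.0, 0.0, 1.0]] ['color', 'range_z', 'fx', 'fy', 'cx', 'cy', 'world_to_cam'] 0.99606640625
top 424.3889657518734 424.3889657518734 321.8900083917598 202.76342285815198 [[0.0039, -1.0, 0.0075, 0.0228], [0.9952, 0.0046, 0.0976, -0.4765], [-0.0976, 0.0071, 0.9952, -1.1263], [0.0, 0.0, 0.0, 1.0]] ['color', 'range_z', 'fx', 'fy', 'cx', 'cy', 'world_to_cam'] 0.99568359375
wrist 285.16186045770155 285.16186045770155 320.20758957386033 197.24496210680954 [[0.4379, -0.899, -0.0018, -0.6487], [0.8569, 0.4179, -0.3017, 0.0373], [0.272, 0.1306, 0.9534, -0.3917], [0.0, 0.0, 0.0, 1.0]] ['color', 'range_z', 'fx', 'fy', 'cx', 'cy', 'world_to_cam'] 0.9960625
```

View pics/a_top.png

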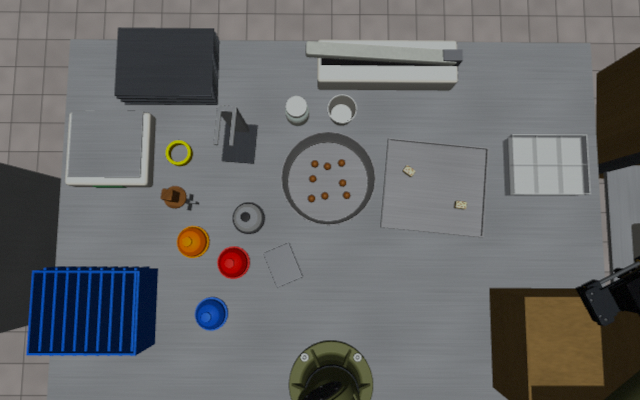

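View pics/a_side.png

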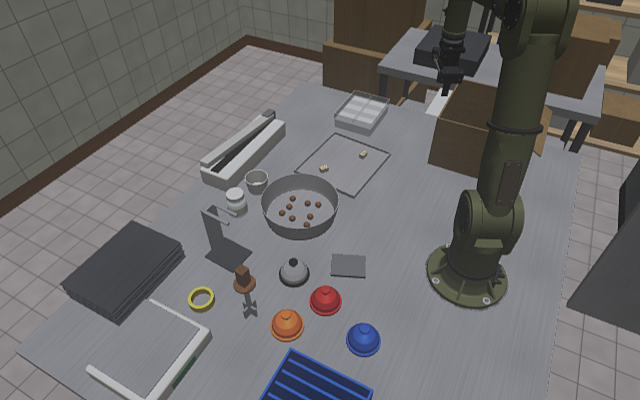

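View pics/a_wrist.png

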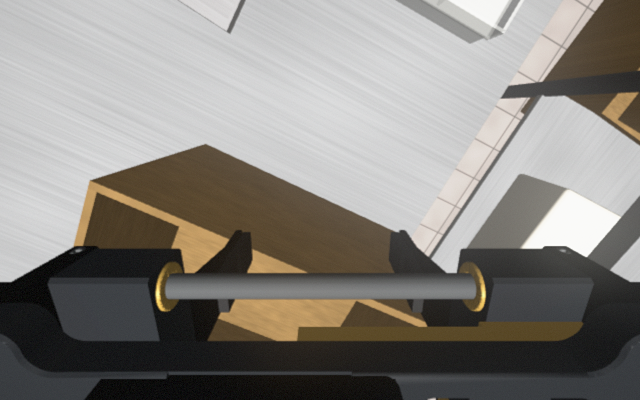

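```bash
cat > h.py <<'E'
from bench import monitor, eyes
import cv2, numpy as np
from scipy.spatial.transform import Rotation as R
np.set_printoptions(precision=4,suppress=True)
def cloud(im):
    z=im["range_z"]; v,u=np.mgrid[0:z.shape[0],0:z.shape[1]]
    p=np.stack([(u-im["cx"])/im["fx"]*z,-(v-im["cy"])/im["fy"]*z,-z],-1)
    T=np.linalg.inv(im["world_to_cam"]); return p@T[:3,:3].T+T[:3,3]
def onplane(im,u,v,h):
    T=np.linalg.inv(im["world_to_cam"]); d=T[:3,:3]@np.array([(u-im["cx"])/im["fx"],-(v-im["cy"])/im["fy"],-1]); o=T[:3,3]
    return o+d*(h-o[2])/d[2]
def proj(im,p):
    c=im["world_to_cam"]@np.append(p,1); return np.array([im["cx"]+im["fx"]*c[0]/-c[2], im["cy"]+im["fy"]*c[1]/c[2]])
def crop(im,name,x0,y0,x1,y1,s):
    cv2.imwrite("pics/"+name,cv2.resize(np.ascontiguousarray(im["color"][y0:y1,x0:x1,::-1]),None,fx=s,fy=s,interpolation=cv2.INTER_CUBIC))
def st():
    s=monitor.get_state(); r=R.from_rotvec(s["tool_rot"]).as_matrix()
    print("t",round(s["time"],3),"pos",s["position"],"z",r[:,2],"y",r[:,1],"yaw_y",np.degrees(np.arctan2(r[1,1],r[0,1])),"F",s["ft_force"],"g",s["grip_width"]); return s,r
def blobs(mask,amin=3):
    n,l,s,c=cv2.connectedComponentsWithStats(mask.astype(np.uint8)); return [(s[i,4],c[i],l==i) for i in range(1,n) if s[i,4]>=amin]
E
python3 - <<'E'
from h import *
im=eyes.get_image("top"); P=cloud(im)
hsv=cv2.cvtColor(im["color"],cv2.COLOR_RGB2HSV)
crop(im,"b_pan.png",375,130,495,240,6)
crop(im,"b_left.png",150,100,270,240,5)
c=im["color"].astype(int)
pan=np.zeros(c.shape[:2],bool); pan[135:240,380:490]=1
m=pan&(c[...,0]-c[...,2]>25)
for a,ce,mm in blobs(m):
    print("nougat",a,ce,onplane(im,*ce,0.025),P[mm].mean(0),P[mm].max(0), cv2.minAreaRect(np.array([onplane(im,u,v,.025)[:2]*1000 for v,u in np.argwhere(mm)],np.float32)))
m=np.zeros(c.shape[:2],bool); m[130:225,280:378]=1
m&=(c[...,0]-c[...,2]>40)
for a,ce,mm in blobs(m): print("nut",a,ce,onplane(im,*ce,0.0165),P[mm].max(0))
# bowl rim
b=(abs(P[...,2]-.068)<.006); b[:125]=0;b[230:]=0;b[:,:278]=0;b[:,380:]=0
q=P[b]; A=np.c_[2*q[:,:2],np.ones(len(q))]; s=np.linalg.lstsq(A,(q[:,:2]**2).sum(1),rcond=None)[0]; print("rim",s[:2],np.sqrt(s[2]+s[0]**2+s[1]**2),len(q))
for n,(u,v) in dict(bell=(248,217),grip=(170,196),tape=(178,152),jar=(297,107),tub=(341,108),pl=(238,120)).items(): print(n,P[v,u],onplane(im,u,v,0.063))
E
```

```text
nougat 46 [408.9565 170.587 ] [ 0.5656 -0.2124  0.025 ] [ 0.5661 -0.213   0.022 ] [ 0.5818 -0.1961  0.0296] ((566.1736450195312, -211.78118896484375), (27.152793884277344, 21.33124351501465), 54.07332229614258)
nougat 53 [460.4151 204.2642] [ 0.4739 -0.3506  0.025 ] [ 0.4741 -0.3511  0.0234] [ 0.4832 -0.3356  0.028 ] ((473.5472717285156, -349.4421691894531), (27.147186279296875, 19.06393814086914), 88.3326187133789)
nut 32 [314.5 163.5] [0.5855 0.0455 0.0165] [0.5918 0.0523 0.029 ]
nut 29 [341.2759 162.4138] [ 0.5889 -0.0281  0.0165] [ 0.5944 -0.0215  0.0316]
nut 35 [327.0571 165.8857] [0.579  0.011  0.0165] [0.5861 0.0195 0.0301]
nut 31 [312.4516 178.4194] [0.544  0.0509 0.0165] [0.5499 0.0575 0.0297]
nut 32 [342.5 182.5] [ 0.5331 -0.0314  0.0165] [0.539  0.0329 1.1672]
nut 32 [324.5 195.5] [0.4971 0.0177 0.0165] [0.5036 0.0247 0.0285]
nut 32 [346.2812 194.8125] [ 0.4992 -0.0417  0.0165] [ 0.5063 -0.0348  0.029 ]
nut 34 [311.2059 198.0882] [0.4898 0.054  0.0165] [0.4972 0.0625 0.028 ]
rim [0.5387 0.0106] 0.12208294464623702 522
bell [0.4345 0.2174 0.0622] [0.4344 0.2173 0.063 ]
grip [0.4736 0.3754 0.1949] [0.4885 0.4218 0.063 ]
tape [ 0.6198  0.4276 -0.003 ] [0.6054 0.4053 0.063 ]
jar [0.7213 0.0913 0.0875] [0.7294 0.0926 0.063 ]
tub [ 0.7458 -0.0279  0.007 ] [ 0.7274 -0.025   0.063 ]
pl [0.6766 0.2386 0.1174] [0.6928 0.2492 0.063 ]
```

Run:
```python
from h import *
im=eyes.get_image("side"); P=cloud(im)
crop(im,"b_side.png",180,170,340,330,5)
```

```text
(no output)
```

View pics/b_pan.png

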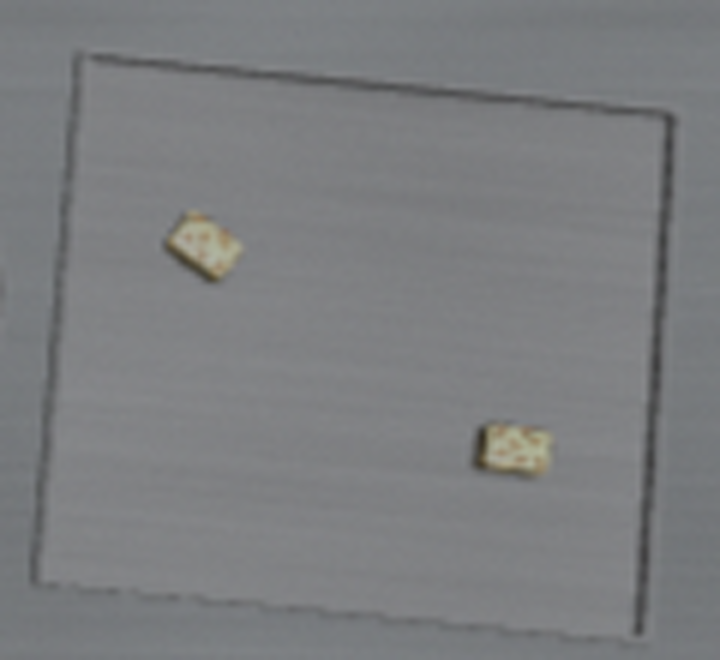

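View pics/b_left.png

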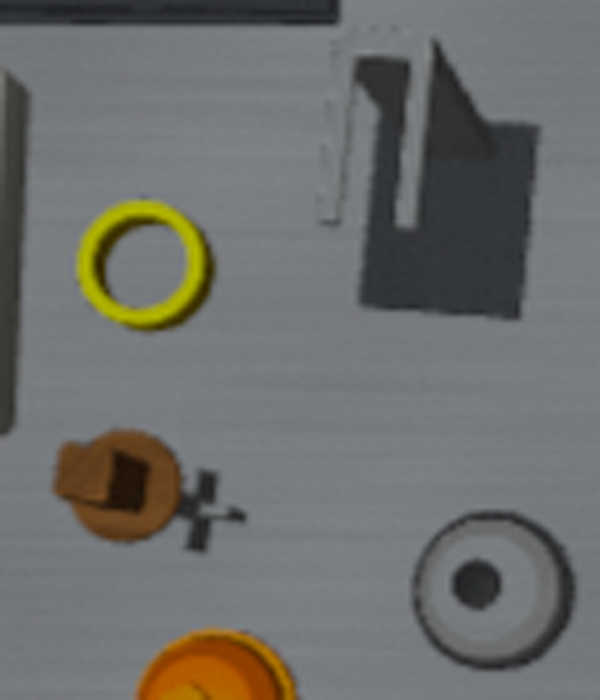

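View pics/b_side.png

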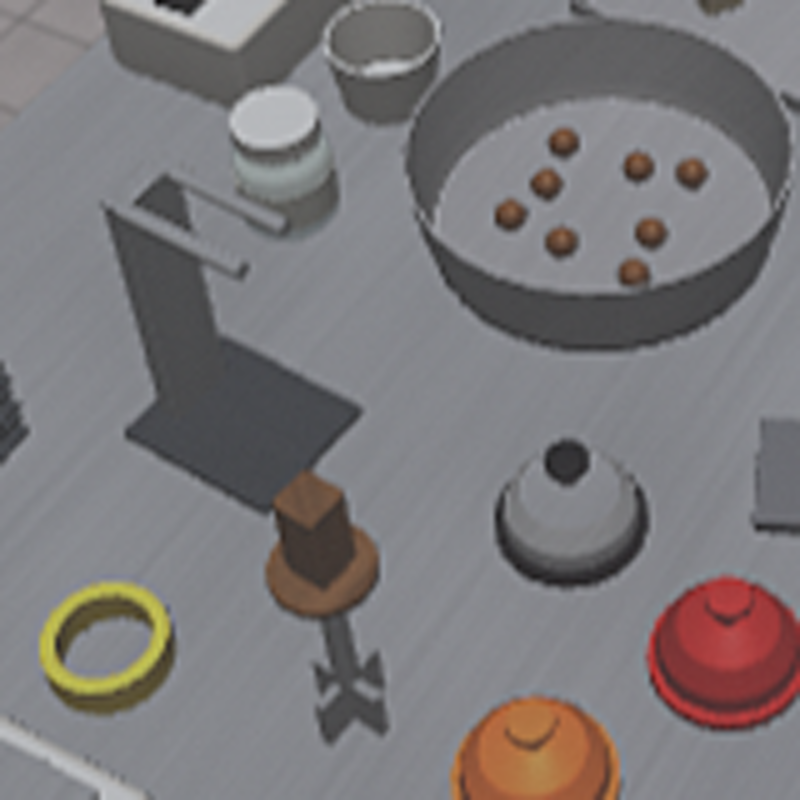

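The top view shows two nougat blocks (409,171 and 460,205), the bowl at (328,178), the rod at (173,196), the fork at (235,135) and the black‑topped bell at (248,217). The sizes check out (rim radius 122 mm), so I measure the rod and fork next and plan the first move.

```bash
cat >> h.py <<'E'
def plan(tx,ty,tz,jaw=None):
    s,r=st(); d=np.array([tx,ty,tz])-s["position"]; print("tool shift",r.T@d,"norm",np.linalg.norm(d))
    if jaw is not None:
        y=np.degrees(np.arctan2(r[1,1],r[0,1])); a=(jaw-y+90)%180-90; print("turn about tool z",-a)
    tilt=R.from_matrix(r); zt=r.T@np.array([0,0,-1.]); print("tilt fix rotvec tool (deg)",np.degrees(np.cross([0,0,1],zt)))
E
python3 - <<'E'
from h import *
ims=[eyes.get_image("top"),eyes.get_image("side")]
for im in ims:
    P=cloud(im); 
    # rod: grip top
    reg=(abs(P[...,0]-.48)<.07)&(abs(P[...,1]-.38)<.07)
    m=reg&(abs(P[...,2]-.194)<.006); q=P[m]; print("griptop",len(q),q.mean(0),cv2.minAreaRect((q[:,:2]*1000).astype(np.float32)))
    m=reg&(abs(P[...,2]-.138)<.004); q=P[m]; print("collar",len(q),cv2.minEnclosingCircle((q[:,:2]*1000).astype(np.float32)), q.mean(0))
    m=reg&(P[...,2]<.045)&(P[...,2]>.012); q=P[m]; print("blades",len(q),q.mean(0),cv2.minAreaRect((q[:,:2]*1000).astype(np.float32)))
    reg=(abs(P[...,0]-.65)<.12)&(abs(P[...,1]-.27)<.12)
    m=reg&(abs(P[...,2]-.187)<.008); q=P[m]; print("prongs",len(q))
    for a,ce,mm in blobs(m,8): q=P[mm]; print("  ",a,ce,q.min(0),q.max(0),cv2.minAreaRect((q[:,:2]*1000).astype(np.float32)))
    m=reg&(abs(P[...,2]-.008)<.004); 
    hsv=im["color"].astype(int).sum(-1); m&=hsv<240
    for a,ce,mm in blobs(m,30): q=P[mm]; print("base",a,q.mean(0),cv2.minAreaRect((q[:,:2]*1000).astype(np.float32)))
    reg=(abs(P[...,0]-.434)<.03)&(abs(P[...,1]-.217)<.03); m=reg&(P[...,2]>.058); q=P[m]; print("bell",len(q),q.mean(0),cv2.minEnclosingCircle((q[:,:2]*1000).astype(np.float32)))
plan(.474,-.350,.10,-2)
E
```

```text
griptop 128 [0.4792 0.3851 0.1932] ((478.9884948730469, 385.8398132324219), (27.03980255126953, 25.880584716796875), 80.78478240966797)
collar 219 ((478.88531494140625, 385.4038391113281), 27.70996856689453) [0.4762 0.3795 0.1376]
blades 88 [0.4775 0.3812 0.0298] ((477.47503662109375, 377.5167236328125), (25.143295288085938, 43.33012771606445), 81.34441375732422)
prongs 422
   422 [224.9502 122.0972] [0.5948 0.2305 0.1803] [0.6922 0.2825 0.193 ] ((643.7908935546875, 256.5777282714844), (46.69879913330078, 95.29535675048828), 85.87166595458984)
base 68 [0.758  0.3553 0.0074] ((759.48974609375, 356.1871643066406), (15.353921890258789, 67.73583984375), 3.3031375408172607)
base 913 [0.6376 0.2533 0.0075] ((644.952392578125, 255.76046752929688), (88.22622680664062, 108.38001251220703), 85.8221664428711)
bell 74 [0.4371 0.2263 0.0625] ((436.8121643066406, 227.0721893310547), 12.662946701049805)
griptop 103 [0.4771 0.3882 0.1919] ((477.17864990234375, 387.6283264160156), (26.31595230102539, 25.062313079833984), 84.324951171875)
collar 187 ((477.6720275878906, 388.36102294921875), 28.4660854
[... 317 characters left out ...]
1240234375), 85.04341888427734)
base 656 [0.6403 0.2612 0.0066] ((644.3958129882812, 257.9291687011719), (89.3163833618164, 110.16706848144531), 86.48025512695312)
base 52 [0.7581 0.3568 0.0066] ((758.5750122070312, 356.3241271972656), (65.52041625976562, 10.19742488861084), 89.94207763671875)
bell 53 [0.4354 0.2286 0.0608] ((434.6968078613281, 228.193359375), 12.930516242980957)
t 0.35 pos [ 0.2838 -0.5847  0.2223] z [-0.0002  0.0003 -1.    ] y [ 0.4367 -0.8996 -0.0004] yaw_y -64.10910269005683 F [ 0.18    0.267  -0.4191] g 1.0044708139058147
tool shift [ 0.2736 -0.128   0.1224] norm 0.3259298354148299
turn about tool z -62.10910269005683
tilt fix rotvec tool (deg) [-0.0208  0.0021  0.    ]
```

```bash
python3 -m pendant '[[[0,0,0],[0.0456,-0.0213,0],0],[[0,0,0],[0.0456,-0.0213,0],0],[[0,0,0],[0.0456,-0.0213,0],0],[[0,0,0],[0.0456,-0.0213,0],0],[[0,0,0],[0.0456,-0.0213,0],0],[[0,0,0],[0.0456,-0.0213,0],0],[[0,0,-10.4],[0,0,0.02],0],[[0,0,-10.4],[0,0,0.02],0]]' 20; python3 -m pendant '[[[0,0,-10.4],[0,0,0.02],0],[[0,0,-10.4],[0,0,0.02],0],[[0,0,-10.4],[0,0,0.02],0],[[0,0,-10.1],[0,0,0.02],0],[[0,0,0],[0,0,0],0],[[0,0,0],[0,0,0],0]]'
cat > nou.py <<'E'
from h import *
def nougats(name="top"):
    im=eyes.get_image(name); P=cloud(im); c=im["color"].astype(int); m=(c[...,0]-c[...,2]>25)&(c[...,0]>120)
    m&=(P[...,0]>.38)&(P[...,0]<.72)&(P[...,1]<-.12)&(P[...,1]>-.42)&(P[...,2]<.045)&(P[...,2]>.0)
    for a,ce,mm in blobs(m,15):
        t=mm&(P[...,2]>.019); q=P[t]
        print(name,"nougat",a,ce,q.mean(0),cv2.minAreaRect((q[:,:2]*1000).astype(np.float32)) if len(q) else None)
    return im
E
python3 - <<'E'
from nou import *
im=nougats("wrist"); cv2.imwrite("pics/c_w.png",im["color"][...,::-1]); nougats("top")
plan(.474,-.350,.10,-2)
E
```

```text
time: 1.35
position: [0.4749, -0.3496, 0.1824]
tool_rot: [2.878, 1.256, 0.0]
ft_force: [-1.3, -1.8, -0.4]
grip_width: 0.501
time: 2.1
position: [0.4745, -0.3507, 0.1034]
tool_rot: [2.263, 2.178, 0.0]
ft_force: [-0.2, -0.9, 0.2]
grip_width: 0.5
wrist nougat 1155 [436.5853  26.5385] [ 0.5668 -0.213   0.0236] ((567.298583984375, -212.868896484375), (29.501174926757812, 19.459239959716797), 54.48571014404297)
wrist nougat 580 [320.4017 206.6672] [ 0.4748 -0.3524  0.0235] ((474.8280944824219, -352.1780700683594), (29.008867263793945, 19.909099578857422), 83.62986755371094)
top nougat 51 [409.2157 170.1176] [ 0.5671 -0.2133  0.0224] ((567.7096557617188, -212.3712921142578), (28.031269073486328, 19.346729278564453), 52.90597915649414)
top nougat 58 [460.7759 204.1379] [ 0.4744 -0.3518  0.0239] ((473.5810241699219, -351.4795227050781), (19.19782829284668, 26.549121856689453), 0.11518515646457672)
t 2.2 pos [ 0.4748 -0.3509  0.1038] z [ 0.0015 -0.0014 -1.    ] y [ 0.9993 -0.037   0.0015] yaw_y -2.1200805058178545 F [ 0.8204  0.1246 -0.0984] g 0.5051380574028327
tool shift [ 0.0008 -0.0008  0.0038] norm 0.0039447691347002664
turn about tool z -0.12008050581785312
tilt fix rotvec tool (deg) [ 0.0879  0.0752 -0.    ]
```

View pics/c_w.png

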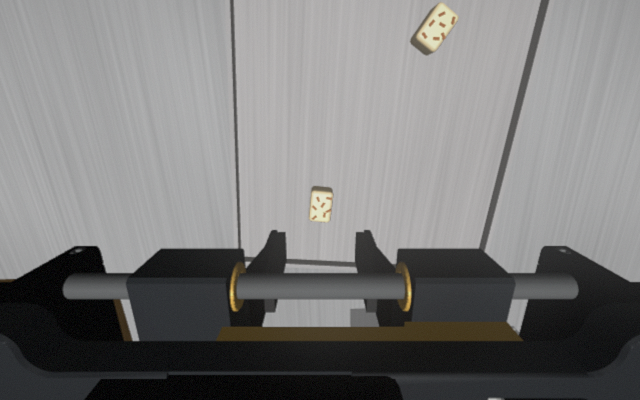

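The wrist view shows block B (320,207) centred between the fingers, with its long side slightly turned. I correct 4° and take it.

```bash
python3 -m pendant '[[[0,0,4.3],[-0.001,0,0.03],0],[[0,0,0],[0,0,0.03],0],[[0,0,0],[0,0,0.02],0],[[0,0,0],[0,0,0.0135],0],[[0,0,0],[0,0,0],1],[[0,0,0],[0,0,0],1],[[0,0,0],[0,0,0],1],[[0,0,0],[0,0,0],1]]' 20; python3 -m pendant '[[[0,0,0],[0,0,0],1],[[0,0,0],[0,0,-0.04],1],[[0,0,0],[0,0,-0.045],1],[[0,0,0],[0,0,-0.045],1],[[0,0,0],[0,0,0],1]]'
python3 - <<'E'
from nou import *
im=nougats("wrist"); cv2.imwrite("pics/d_w.png",im["color"][...,::-1])
plan(.519,.0886,.13)
E
```

```text
time: 3.2
position: [0.4748, -0.3519, 0.0101]
tool_rot: [2.339, 2.094, 0.0]
ft_force: [0.4, 0.0, 2.4]
grip_width: 0.227
time: 3.82
position: [0.4764, -0.3529, 0.1434]
tool_rot: [2.335, 2.09, 0.002]
ft_force: [-0.8, -0.2, -0.1]
grip_width: 0.226
wrist nougat 814 [405.4017  27.8194] [ 0.5673 -0.2128  0.0236] ((567.3387451171875, -212.96878051757812), (29.87222671508789, 19.490598678588867), 54.172996520996094)
t 3.875 pos [ 0.4749 -0.352   0.1407] z [ 0.0026 -0.0024 -1.    ] y [ 0.9939 -0.11    0.0028] yaw_y -6.316268421537111 F [0.4658 0.3034 0.1319] g 0.22708967232501906
tool shift [ 0.4428 -0.0047  0.0098] norm 0.4429093839472993
tilt fix rotvec tool (deg) [ 0.1619  0.1193 -0.    ]
```

View pics/d_w.png

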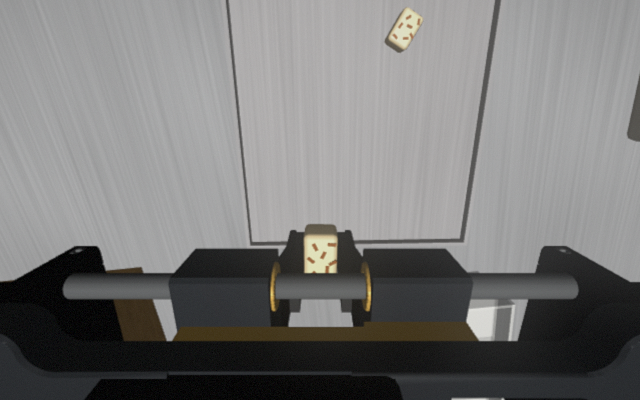

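```bash
python3 -m pendant '[[[0,0,0],[0.0553,-0.0006,0],1],[[0,0,0],[0.0553,-0.0006,0],1],[[0,0,0],[0.0553,-0.0006,0],1],[[0,0,0],[0.0553,-0.0006,0],1],[[0,0,0],[0.0553,-0.0006,0],1],[[0,0,0],[0.0553,-0.0006,0],1],[[0,0,0],[0.0553,-0.0006,0],1],[[0,0,0],[0.0553,-0.0006,0],1]]'; python3 -m pendant '[[[0,0,0],[0,0,0.04],1],[[0,0,0],[0,0,0.04],1],[[0,0,0],[0,0,0.03],1],[[0,0,0],[0,0,0.01],1],[[0,0,0],[0,0,0],1],[[0,0,0],[0,0,0],0.2],[[0,0,0],[0,0,0],0.2],[[0,0,0],[0,0,0],0.2]]'
python3 -m pendant '[[[0,0,0],[0,0,-0.04],0.2],[[0,0,0],[0,0,-0.05],0],[[0,0,0],[0,0,-0.05],0],[[0,0,0],[0,0,0],0]]'
python3 - <<'E'
from nou import *
im=eyes.get_image("wrist"); cv2.imwrite("pics/e_w.png",im["color"][...,::-1])
plan(.5672,-.213,.08,-36)
im=nougats(); crop(im,"e_t.png",270,120,500,250,3)
E
```

```text
time: 4.88
position: [0.5167, 0.0901, 0.1373]
tool_rot: [-2.34, -2.094, 0.004]
ft_force: [0.4, -1.1, 0.6]
grip_width: 0.227
time: 5.88
position: [0.5185, 0.0888, 0.0198]
tool_rot: [2.34, 2.095, 0.001]
ft_force: [-0.5, 0.6, -0.2]
grip_width: 0.389
time: 6.38
position: [0.521, 0.0896, 0.1638]
tool_rot: [2.336, 2.091, 0.01]
ft_force: [0.8, -0.1, -0.9]
grip_width: 0.498
t 6.425 pos [0.5194 0.089  0.1612] z [ 0.0048 -0.0006 -1.    ] y [ 0.9939 -0.1101  0.0048] yaw_y -6.3218546261097375 F [-0.0015  0.1933 -0.943 ] g 0.500756191964155
tool shift [-0.2949  0.0804  0.0817] norm 0.31641019546212446
turn about tool z 29.67814537389026
tilt fix rotvec tool (deg) [ 0.2745  0.0046 -0.    ]
top nougat 51 [409.0392 170.0784] [ 0.567  -0.2121  0.0233] ((568.2039184570312, -212.27999877929688), (27.58056640625, 19.251747131347656), 54.672645568847656)
```

View pics/e_t.png

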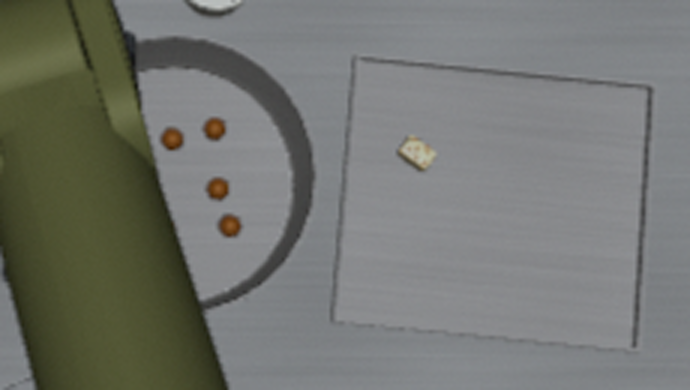

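View pics/e_w.png

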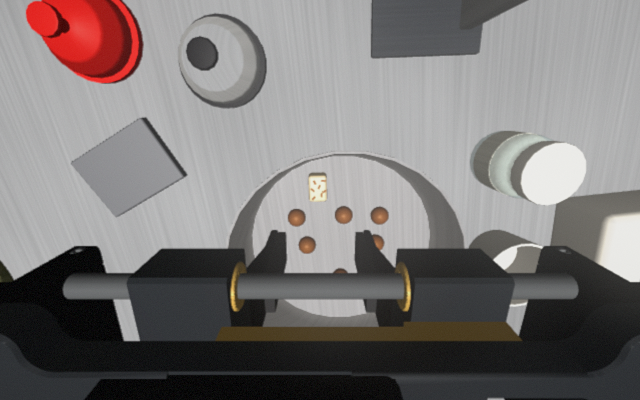

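Block B lies in the bowl at (317,187) in the wrist view, and block A still sits at (409,170) in the full top image. Now block A.

```bash
python3 -m pendant '[[[0,0,0],[-0.0590,0.0161,0],0],[[0,0,0],[-0.0590,0.0161,0],0],[[0,0,0],[-0.0590,0.0161,0],0],[[0,0,0],[-0.0590,0.0161,0],0],[[0,0,0],[-0.0590,0.0161,0],0],[[0,0,9.9],[0,0,0.02],0],[[0,0,9.9],[0,0,0.02],0],[[0,0,9.9],[0,0,0.02],0]]'; python3 -m pendant '[[[0,0,0],[0,0,0],0],[[0,0,0],[0,0,0],0]]'
python3 - <<'E'
from nou import *
nougats("wrist"); plan(.5672,-.213,.01,-36)
E
```

```text
time: 7.48
position: [0.5641, -0.2129, 0.0962]
tool_rot: [-2.801, -1.416, 0.004]
ft_force: [-0.1, -0.2, 0.1]
grip_width: 0.497
time: 7.72
position: [0.5654, -0.213, 0.0988]
tool_rot: [-2.797, -1.43, 0.001]
ft_force: [1.1, -0.3, 0.5]
grip_width: 0.497
wrist nougat 536 [323.0075 205.2668] [ 0.5678 -0.2133  0.0234] ((568.368408203125, -212.32522583007812), (28.574289321899414, 19.255447387695312), 53.43856430053711)
wrist nougat 30 [318.9    197.0667] [ 0.5695 -0.2049  0.0237] ((569.7186279296875, -205.03761291503906), (6.364851474761963, 3.782468557357788), 17.574647903442383)
t 7.775 pos [ 0.5658 -0.2131  0.0994] z [ 0.0005 -0.0002 -1.    ] y [ 0.8104 -0.5859  0.0005] yaw_y -35.86504303383015 F [ 0.7532 -0.593   0.9018] g 0.4989543097943826
tool shift [0.0009 0.001  0.0894] norm 0.08943431437214287
turn about tool z 0.13495696616985242
tilt fix rotvec tool (deg) [ 0.0269 -0.008   0.    ]
```

```bash
python3 -m pendant '[[[0,0,0],[0.001,0.0012,0.03],0],[[0,0,0],[0,0,0.03],0],[[0,0,0],[0,0,0.018],0],[[0,0,0],[0,0,0.0115],0],[[0,0,0],[0,0,0],1],[[0,0,0],[0,0,0],1],[[0,0,0],[0,0,0],1],[[0,0,0],[0,0,0],1]]' 20; python3 -m pendant '[[[0,0,0],[0,0,0],1],[[0,0,0],[0,0,-0.04],1],[[0,0,0],[0,0,-0.045],1],[[0,0,-9.9],[0,0,-0.045],1],[[0,0,-9.9],[0,0,0],1],[[0,0,-9.9],[0,0,0],1],[[0,0,0],[0,0,0],1]]'
python3 - <<'E'
from nou import *
im=nougats("wrist"); cv2.imwrite("pics/f_w.png",im["color"][...,::-1])
plan(.554,-.0694,.13)
E
```

```text
time: 8.78
position: [0.5678, -0.2134, 0.0105]
tool_rot: [2.798, 1.425, 0.002]
ft_force: [0.7, 0.3, 3.1]
grip_width: 0.23
time: 9.65
position: [0.5668, -0.2131, 0.1393]
tool_rot: [-2.342, -2.093, 0.0]
ft_force: [0.9, 0.6, 0.1]
grip_width: 0.231
t 9.7 pos [ 0.5668 -0.2131  0.1392] z [-0.0005  0.0002 -1.    ] y [ 0.9936 -0.1133 -0.0006] yaw_y -6.505156841942905 F [-0.2845  0.6879 -0.8953] g 0.22613272291181363
tool shift [ 0.1413 -0.029   0.0093] norm 0.1445419123673426
tilt fix rotvec tool (deg) [-0.0317 -0.0106  0.    ]
```

View pics/f_w.png

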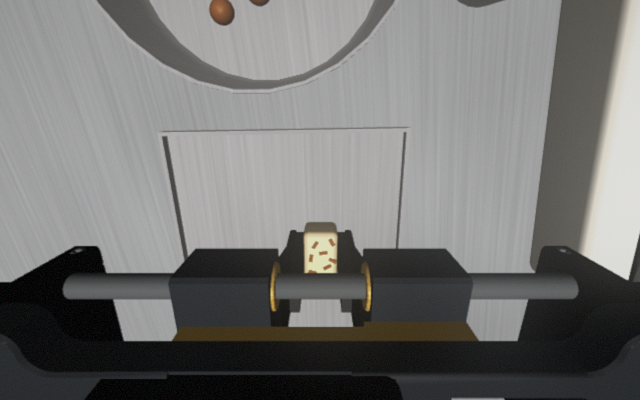

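Block A is held (320,250), so I place it at the right side of the bowl.

```bash
python3 -m pendant '[[[0,0,0],[0.0471,-0.0097,0],1],[[0,0,0],[0.0471,-0.0097,0],1],[[0,0,0],[0.0471,-0.0097,0],1],[[0,0,0],[0,0,0],1],[[0,0,0],[0,0,0.04],1],[[0,0,0],[0,0,0.04],1],[[0,0,0],[0,0,0.03],1],[[0,0,0],[0,0,0.01],1]]'; python3 -m pendant '[[[0,0,0],[0,0,0],1],[[0,0,0],[0,0,0],0.2],[[0,0,0],[0,0,0],0.2],[[0,0,0],[0,0,0],0.2],[[0,0,0],[0,0,-0.04],0.2],[[0,0,0],[0,0,-0.06],0],[[0,0,0],[0,0,-0.06],-0.5],[[0,0,0],[0,0,-0.06],-0.5]]'
python3 - <<'E'
from nou import *
im=eyes.get_image("wrist"); cv2.imwrite("pics/g_w.png",im["color"][...,::-1])
plan(.478,.387,.26,-7)
im=nougats(); crop(im,"g_t.png",270,120,500,250,3)
E
```

```text
time: 10.7
position: [0.5521, -0.0702, 0.0174]
tool_rot: [-2.341, -2.091, 0.004]
ft_force: [0.3, -0.4, -0.1]
grip_width: 0.228
time: 11.7
position: [0.5535, -0.0694, 0.242]
tool_rot: [2.34, 2.095, 0.0]
ft_force: [-0.1, -0.1, -0.2]
grip_width: 0.64
t 11.75 pos [ 0.5576 -0.0694  0.2509] z [ 0.0136 -0.0034 -0.9999] y [ 0.9939 -0.1098  0.0139] yaw_y -6.302175593488572 F [2.4454 0.5363 6.2093] g 0.6832422895624983
tool shift [ 0.4449 -0.1291 -0.0118] norm 0.46338362238151265
turn about tool z 0.6978244065114296
tilt fix rotvec tool (deg) [ 0.7976  0.1092 -0.    ]
```

View pics/g_t.png

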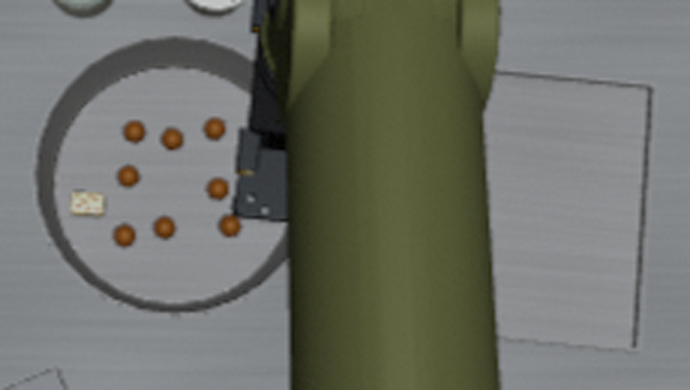

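View pics/g_w.png

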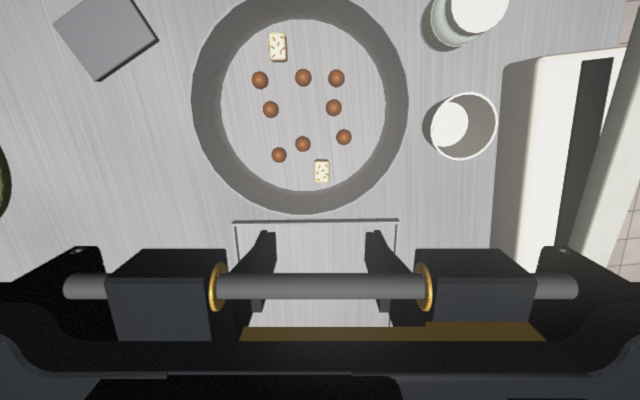

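Both blocks are in the bowl (wrist view 277,46 and 321,171). Next I go above the rod.

```bash
python3 -m pendant '[[[0,0,0],[0.0556,-0.0161,-0.001],-0.5],[[0,0,0],[0.0556,-0.0161,-0.001],-0.5],[[0,0,0],[0.0556,-0.0161,-0.001],-0.5],[[0,0,0],[0.0556,-0.0161,-0.001],-0.5],[[0,0,0],[0.0556,-0.0161,-0.001],-0.5],[[0,0,0],[0.0556,-0.0161,-0.001],-0.5],[[0,0,0],[0.0556,-0.0161,-0.001],-0.5],[[0,0,0],[0.0556,-0.0161,-0.001],-0.5]]'; python3 -m pendant '[[[0,0,0],[0,0,0],-0.5],[[0,0,0],[0,0,0],-0.5],[[0,0,0],[0,0,0],-0.5]]'
python3 - <<'E'
from nou import *
im=eyes.get_image("wrist"); cv2.imwrite("pics/h_w.png",im["color"][...,::-1])
P=cloud(im)
reg=(abs(P[...,0]-.48)<.06)&(abs(P[...,1]-.385)<.06)
q=P[reg&(abs(P[...,2]-.194)<.006)]; print(len(q),q.mean(0) if len(q) else 0,cv2.minAreaRect((q[:,:2]*1000).astype(np.float32)))
q=P[reg&(abs(P[...,2]-.138)<.005)]; print(len(q),cv2.minEnclosingCircle((q[:,:2]*1000).astype(np.float32)))
c=im["color"].astype(int); 
plan(.478,.387,.147,-7)
E
```

```text
time: 12.8
position: [0.4743, 0.3883, 0.2474]
tool_rot: [2.341, 2.094, 0.0]
ft_force: [0.9, 0.2, 0.5]
grip_width: 0.753
time: 13.18
position: [0.4758, 0.3849, 0.2473]
tool_rot: [2.343, 2.091, -0.001]
ft_force: [-0.8, 0.1, 0.0]
grip_width: 0.746
972 [0.4796 0.3874 0.1934] ((479.64031982421875, 386.5003967285156), (25.34323501586914, 25.65886688232422), 83.12186431884766)
1267 ((479.55657958984375, 386.1530456542969), 27.76852035522461)
t 13.225 pos [0.4758 0.3849 0.2474] z [ 0.0006 -0.0011 -1.    ] y [ 0.9936 -0.1131  0.0007] yaw_y -6.494267919927505 F [ 0.634  -0.3261 -0.477 ] g 0.7492074806719231
tool shift [0.0024 0.0019 0.1004] norm 0.10047072955045408
turn about tool z 0.5057320800724909
tilt fix rotvec tool (deg) [ 0.0427  0.0597 -0.    ]
```

View pics/h_w.png

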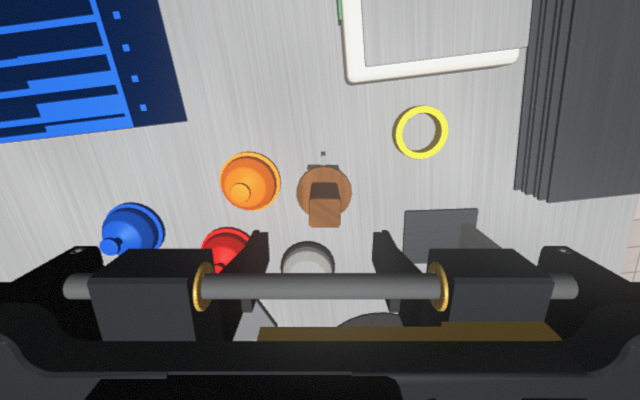

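```bash
python3 -m pendant '[[[0,0,0.4],[0.0023,0.003,0.03],-0.5],[[0,0,0],[0,0,0.04],-0.5],[[0,0,0],[0,0,0.02],-0.5],[[0,0,0],[0,0,0.01],-0.5],[[0,0,0],[0,0,0],-0.5],[[0,0,0],[0,0,0],1],[[0,0,0],[0,0,0],1],[[0,0,0],[0,0,0],1]]' 40; python3 -m pendant '[[[0,0,0],[0,0,0],1],[[0,0,0],[0,0,0],1]]'
python3 - <<'E'
from nou import *
plan(.478,.387,.147,-7)
E
```

```text
time: 14.22
position: [0.4781, 0.3891, 0.1481]
tool_rot: [2.347, 2.087, 0.002]
ft_force: [-0.3, -0.3, -0.7]
grip_width: 0.495
time: 14.48
position: [0.4779, 0.3888, 0.1476]
tool_rot: [2.348, 2.087, 0.0]
ft_force: [1.1, 0.4, 0.3]
grip_width: 0.296
t 14.475 pos [0.4779 0.3888 0.1476] z [ 0.0002 -0.0001 -1.    ] y [ 0.9931 -0.1169  0.0002] yaw_y -6.711917048403207 F [1.1393 0.3813 0.309 ] g 0.29609323562176837
tool shift [-0.0017  0.0003  0.0006] norm 0.0018566792450634244
turn about tool z 0.28808295159679176
tilt fix rotvec tool (deg) [ 0.0135  0.0016 -0.    ]
```

The grip is firm (25.8 mm opening, rod 26 mm). I lift it and carry it to above the bowl's nut‑free centre.

```bash
python3 -m pendant '[[[0,0,0],[0,0,-0.03],1],[[0,0,0],[0,0,-0.04],1],[[0,0,0],[0,0,-0.04],1],[[0,0,0],[0,0,-0.01],1],[[0,0,0],[0,0,0],1]]'; python3 -m pendant '[[[0,0,0],[-0.0459,0.0128,0],1],[[0,0,0],[-0.0459,0.0128,0],1],[[0,0,0],[-0.0459,0.0128,0],1],[[0,0,0],[-0.0459,0.0128,0],1],[[0,0,0],[-0.0459,0.0128,0],1],[[0,0,0],[-0.0459,0.0128,0],1],[[0,0,0],[-0.0459,0.0128,0],1],[[0,0,0],[-0.0459,0.0128,0],1]]';python3 -m pendant '[[[0,0,0],[0,0,0],1],[[0,0,0],[0,0,0],1],[[0,0,0],[0,0,0],1]]'
python3 - <<'E'
from nou import *
ims={n:eyes.get_image(n) for n in("top","side","wrist")}
for n,im in ims.items(): cv2.imwrite(f"pics/i_{n}.png",im["color"][...,::-1])
crop(ims["side"],"i_sc.png",220,90,380,250,5)
plan(.537,.012,.158,-7)
im=ims["side"]; P=cloud(im); s,r=st(); p=s["position"]
reg=(abs(P[...,0]-p[0])<.06)&(abs(P[...,1]-p[1])<.06)
h=P[...,2]
c=im["color"].astype(int)
m=reg&(h>.14)&(h<.30)
for z0 in np.arange(.09,.34,.01):
    q=P[reg&(abs(h-z0)<.005)]
    if len(q): print(round(z0,3),len(q),q.mean(0),np.ptp(q[:,1]))
E
```

```text
time: 15.1
position: [0.4777, 0.3887, 0.267]
tool_rot: [2.348, 2.087, -0.001]
ft_force: [-0.5, 0.5, -2.1]
grip_width: 0.298
time: 16.1
position: [0.5355, 0.0102, 0.2652]
tool_rot: [-2.346, -2.086, 0.004]
ft_force: [0.5, 0.3, -2.1]
grip_width: 0.296
time: 16.48
position: [0.536, 0.0138, 0.2668]
tool_rot: [-2.344, -2.09, 0.001]
ft_force: [0.5, 0.0, -1.4]
grip_width: 0.298
t 16.625 pos [0.5364 0.0133 0.2674] z [-0.0002 -0.     -1.    ] y [ 0.9934 -0.1148 -0.0002] yaw_y -6.5903277313614845 F [-0.62   -0.3122 -2.3195] g 0.29431539197720546
tool shift [-0.0012  0.0007  0.1094] norm 0.10941417604418577
turn about tool z 0.40967226863851636
tilt fix rotvec tool (deg) [-0.0089  0.003   0.    ]
t 16.625 pos [0.5364 0.0133 0.2674] z [-0.0002 -0.     -1.    ] y [ 0.9934 -0.1148 -0.0002] yaw_y -6.5903277313614845 F [-0.62   -0.3122 -2.3195] g 0.29431539197720546
0.12 18 [0.5277 0.0208 0.1212] 0.021016552149389356
0.13 31 [0.5303 0.0206 0.1305] 0.04379785756279364
0.14 37 [0.5321 0.0164 0.1399] 0.04289663663734933
0.15 57 [0.5333 0.016  0.1501] 0.0471206427168912
0.16 21 [0.5331 0.0165 0.1582] 0.02961453925834867
0.17 11 [0.5312 0.0171 0.1701] 0.00838170007963901
0.18 14 [0.5313 0.0163 0.1795] 0.009696578235561248
0.19 9 [0.5323 0.0177 0.1897] 0.006740956329439829
0.2 11 [0.5313 0.0169 0.1996] 0.010503573695175517
0.21 13 [0.5327 0.0176 0.2102] 0.009878282764246071
0.22 14 [0.5325 0.0171 0.2206] 0.011336003958203
0.23 5 [0.5324 0.0161 0.2272] 0.005395250414484853
0.25 70 [0.5261 0.0247 0.2527] 0.04580641654756212
0.26 67 [0.532  0.0236 0.2575] 0.0445001132024303
0.27 46 [0.5304 0.0224 0.2703] 0.022236642511802684
0.28 47 [0.5292 0.0228 0.2803] 0.023094510557156167
0.29 43 [0.5327 0.0233 0.2899] 0.01995801767097427
0.3 58 [0.5316 0.023  0.3002] 0.022850604382578688
0.31 50 [0.5366 0.0226 0.3101] 0.019714919646709905
0.32 20 [0.5518 0.0186 0.3197] 0.024181758581544588
0.33 8 [0.5459 0.012  0.3311] 0.019745668766668834
```

View pics/i_sc.png

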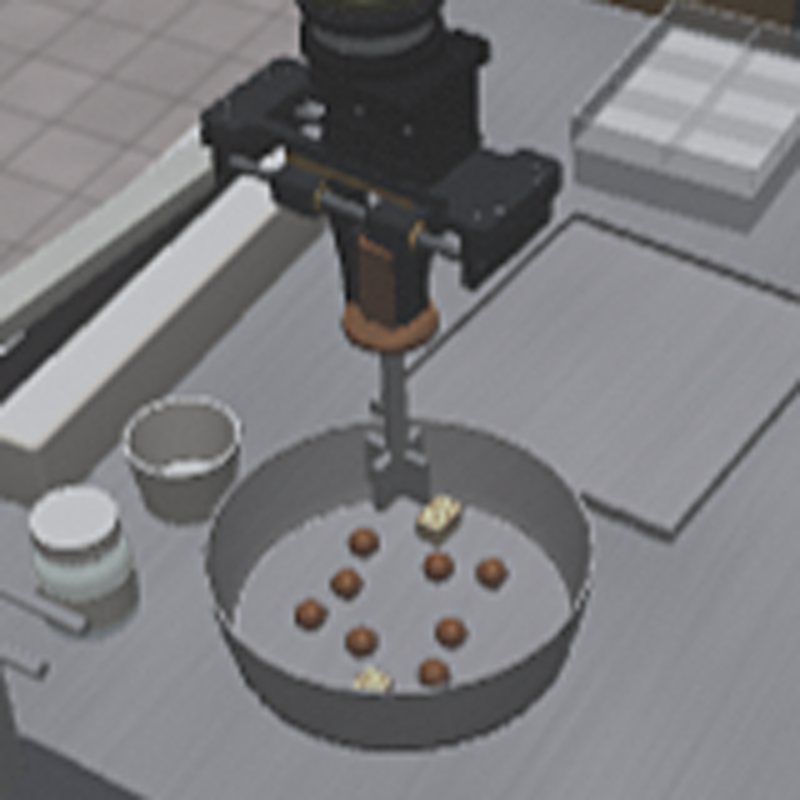

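View pics/i_wrist.png

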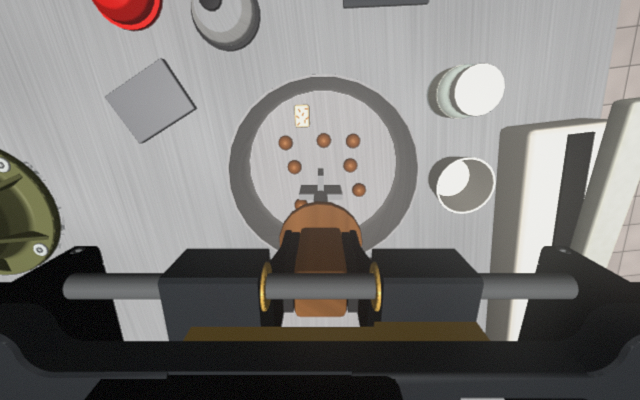

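The rod hangs straight and centred over the clear spot, and the nuts and both blocks are where they were. I lower it and start the circles.

```bash
python3 -m pendant '[[[0,0,0],[-0.0017,0.003,0.02],1],[[0,0,0],[0,0,0.03],1],[[0,0,0],[0,0,0.025],1],[[0,0,0],[0,0,0.02],1],[[0,0,0],[0,0,0.01],1],[[0,0,0],[0,0,0.004],1],[[0,0,0],[0,0,0],1],[[0,0,0],[0,0,0],1]]'
python3 - <<'E'
from nou import *
plan(.537,.012,.158,-7)
E
```

```text
time: 17.62
position: [0.54, 0.0101, 0.1594]
tool_rot: [2.347, 2.087, 0.001]
ft_force: [-0.3, 0.1, -2.0]
grip_width: 0.295
t 17.625 pos [0.54   0.0101 0.1594] z [ 0.0015 -0.0003 -1.    ] y [ 0.9931 -0.1168  0.0015] yaw_y -6.709961159507166 F [-0.2926  0.1323 -2.0306] g 0.29518683345117974
tool shift [ 0.0015 -0.0032  0.0014] norm 0.0037871940033732763
turn about tool z 0.29003884049282647
tilt fix rotvec tool (deg) [ 0.0883  0.0063 -0.    ]
```

```bash
python3 -m pendant '[[[0,0,0],[0.0135,0,0.002],1],[[0,0,0],[0.0135,0,0],1],[[0,0,0],[0.0135,0,0],1],[[0,0,0],[0.0145,0,0],1]]'
python3 -m pendant '[[[0,0,0],[-0.0019,0.0142,0],1],[[0,0,0],[-0.0055,0.0133,0],1],[[0,0,0],[-0.0087,0.0114,0],1],[[0,0,0],[-0.0114,0.0087,0],1],[[0,0,0],[-0.0133,0.0055,0],1],[[0,0,0],[-0.0142,0.0019,0],1],[[0,0,0],[-0.0142,-0.0019,0],1],[[0,0,0],[-0.0133,-0.0055,0],1]]'
python3 -m pendant '[[[0,0,0],[-0.0114,-0.0087,0],1],[[0,0,0],[-0.0087,-0.0114,0],1],[[0,0,0],[-0.0055,-0.0133,0],1],[[0,0,0],[-0.0019,-0.0142,0],1]]'
python3 - <<'E'
from nou import *
st()
im=eyes.get_image("side"); crop(im,"j_sc.png",220,90,380,250,5)
E
```

```text
time: 18.12
position: [0.5459, 0.0661, 0.1566]
tool_rot: [2.347, 2.088, 0.0]
ft_force: [0.2, -0.3, -1.6]
grip_width: 0.296
time: 19.12
position: [0.5829, -0.0239, 0.1566]
tool_rot: [2.348, 2.087, -0.0]
ft_force: [0.2, -0.3, -1.9]
grip_width: 0.297
time: 19.62
position: [0.5317, -0.0446, 0.1565]
tool_rot: [2.347, 2.088, -0.001]
ft_force: [0.8, 0.0, -1.1]
grip_width: 0.296
t 19.625 pos [ 0.5317 -0.0446  0.1565] z [-0.0002 -0.0005 -1.    ] y [ 0.9932 -0.1167 -0.0002] yaw_y -6.7008199254980365 F [ 0.7826  0.0151 -1.1282] g 0.29635527119843436
```

View pics/j_sc.png

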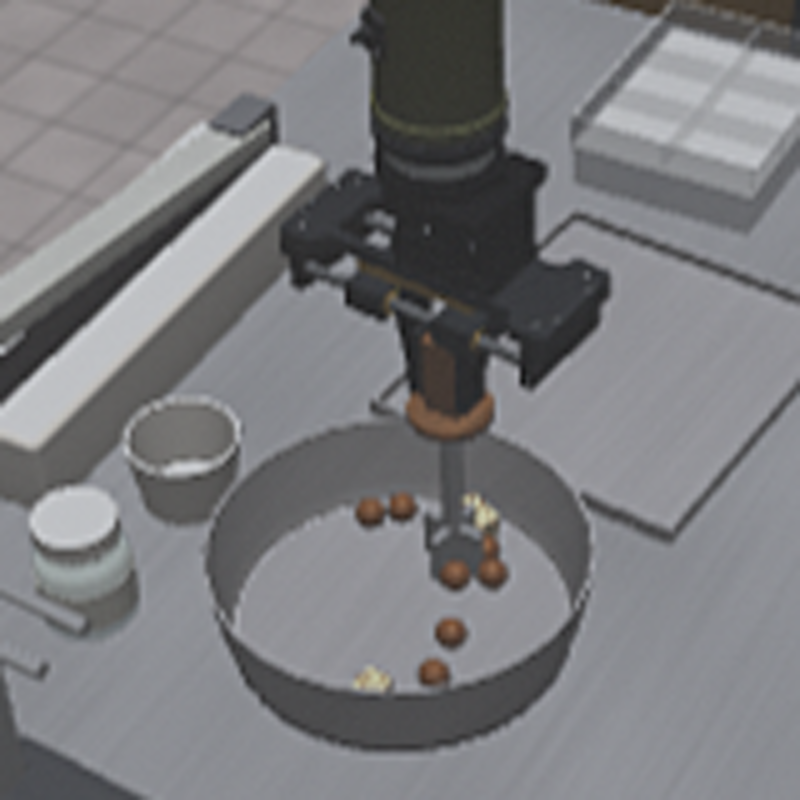

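The nuts are being swept round, the rod is upright and forces are small. I continue the turns.

```bash
python3 -m pendant '[[[0,0,0],[0.0019,-0.0142,0],1],[[0,0,0],[0.0055,-0.0133,0],1],[[0,0,0],[0.0087,-0.0114,0],1],[[0,0,0],[0.0114,-0.0087,0],1],[[0,0,0],[0.0133,-0.0055,0],1],[[0,0,0],[0.0142,-0.0019,0],1],[[0,0,0],[0.0142,0.0019,0],1],[[0,0,0],[0.0133,0.0055,0],1]]'
python3 -m pendant '[[[0,0,0],[0.0114,0.0087,0],1],[[0,0,0],[0.0087,0.0114,0],1],[[0,0,0],[0.0055,0.0133,0],1],[[0,0,0],[0.0019,0.0142,0],1],[[0,0,0],[-0.0019,0.0142,0],1],[[0,0,0],[-0.0055,0.0133,0],1],[[0,0,0],[-0.0087,0.0114,0],1],[[0,0,0],[-0.0114,0.0087,0],1]]'
python3 -m pendant '[[[0,0,0],[-0.0133,0.0055,0],1],[[0,0,0],[-0.0142,0.0019,0],1],[[0,0,0],[-0.0142,-0.0019,0],1],[[0,0,0],[-0.0133,-0.0055,0],1],[[0,0,0],[-0.0114,-0.0087,0],1],[[0,0,0],[-0.0087,-0.0114,0],1],[[0,0,0],[-0.0055,-0.0133,0],1],[[0,0,0],[-0.0019,-0.0142,0],1]]'
python3 - <<'E'
from nou import *
im=eyes.get_image("side"); crop(im,"k_sc.png",220,90,380,250,5)
im=eyes.get_image("wrist"); cv2.imwrite("pics/k_w.png",im["color"][...,::-1])
E
```

```text
time: 20.68
position: [0.4958, 0.0442, 0.1566]
tool_rot: [2.347, 2.088, 0.0]
ft_force: [-0.8, 0.5, -2.0]
grip_width: 0.302
time: 21.68
position: [0.5905, 0.0313, 0.1565]
tool_rot: [-2.347, -2.088, -0.001]
ft_force: [-0.9, -0.2, -1.7]
grip_width: 0.297
time: 22.68
position: [0.5318, -0.0445, 0.1566]
tool_rot: [2.348, 2.087, -0.0]
ft_force: [-0.4, 0.8, -1.4]
grip_width: 0.299
```

View pics/k_sc.png

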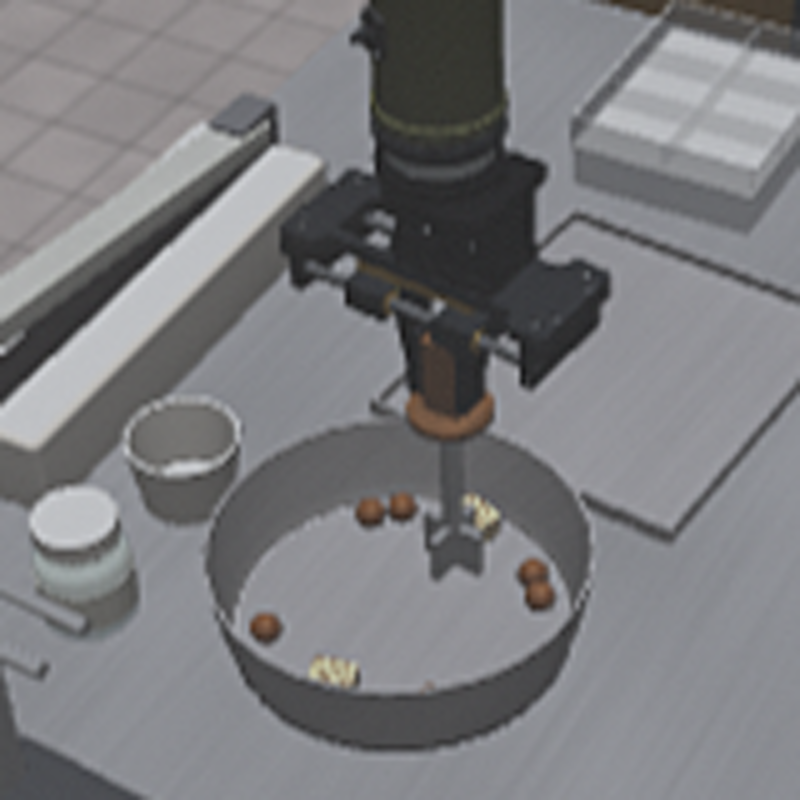

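Nuts have been moved to the walls and nothing has spilled. I keep going to past three turns.

```bash
python3 -m pendant '[[[0,0,0],[0.0019,-0.0142,0],1],[[0,0,0],[0.0055,-0.0133,0],1],[[0,0,0],[0.0087,-0.0114,0],1],[[0,0,0],[0.0114,-0.0087,0],1],[[0,0,0],[0.0133,-0.0055,0],1],[[0,0,0],[0.0142,-0.0019,0],1],[[0,0,0],[0.0142,0.0019,0],1],[[0,0,0],[0.0133,0.0055,0],1]]'
python3 -m pendant '[[[0,0,0],[0.0114,0.0087,0],1],[[0,0,0],[0.0087,0.0114,0],1],[[0,0,0],[0.0055,0.0133,0],1],[[0,0,0],[0.0019,0.0142,0],1],[[0,0,0],[-0.0019,0.0142,0],1],[[0,0,0],[-0.0055,0.0133,0],1],[[0,0,0],[-0.0087,0.0114,0],1],[[0,0,0],[-0.0114,0.0087,0],1]]'
python3 -m pendant '[[[0,0,0],[-0.0133,0.0055,0],1],[[0,0,0],[-0.0142,0.0019,0],1],[[0,0,0],[-0.0142,-0.0019,0],1],[[0,0,0],[-0.0133,-0.0055,0],1],[[0,0,0],[-0.0114,-0.0087,0],1],[[0,0,0],[-0.0087,-0.0114,0],1],[[0,0,0],[-0.0055,-0.0133,0],1],[[0,0,0],[-0.0019,-0.0142,0],1]]'
python3 -m pendant '[[[0,0,0],[0.0019,-0.0142,0],1],[[0,0,0],[0.0055,-0.0133,0],1],[[0,0,0],[0.0087,-0.0114,0],1],[[0,0,0],[0.0114,-0.0087,0],1],[[0,0,0],[0.0133,-0.0055,0],1],[[0,0,0],[0.0142,-0.0019,0],1],[[0,0,0],[0.0142,0.0019,0],1],[[0,0,0],[0.0133,0.0055,0],1]]'
python3 -m pendant '[[[0,0,0],[0.0114,0.0087,0],1],[[0,0,0],[0.0087,0.0114,0],1],[[0,0,0],[0.0055,0.0133,0],1],[[0,0,0],[0.0019,0.0142,0],1],[[0,0,0],[-0.0019,0.0142,0],1],[[0,0,0],[-0.0055,0.0133,0],1],[[0,0,0],[-0.0087,0.0114,0],1],[[0,0,0],[-0.0114,0.0087,0],1]]'
python3 - <<'E'
from nou import *
im=eyes.get_image("side"); crop(im,"l_sc.png",220,90,380,250,5); st()
im=eyes.get_image("wrist"); cv2.imwrite("pics/l_w.png",im["color"][...,::-1])
E
```

```text
time: 23.78
position: [0.4958, 0.0442, 0.1566]
tool_rot: [2.347, 2.088, 0.001]
ft_force: [-0.4, 0.3, -1.5]
grip_width: 0.295
time: 24.78
position: [0.5905, 0.0307, 0.1565]
tool_rot: [2.348, 2.087, -0.0]
ft_force: [0.5, -0.3, -2.5]
grip_width: 0.294
time: 25.78
position: [0.5318, -0.0446, 0.1565]
tool_rot: [2.348, 2.087, -0.0]
ft_force: [-0.5, 0.2, -2.1]
grip_width: 0.295
time: 26.78
position: [0.4958, 0.0442, 0.1566]
tool_rot: [2.347, 2.088, 0.001]
ft_force: [-0.2, -0.2, -3.1]
grip_width: 0.298
time: 27.78
position: [0.5904, 0.0307, 0.1564]
tool_rot: [-2.348, -2.087, 0.0]
ft_force: [-0.2, 1.0, -1.9]
grip_width: 0.293
t 27.825 pos [0.5913 0.0279 0.1563] z [ 0.0005 -0.0017 -1.    ] y [ 0.9927 -0.1203  0.0007] yaw_y -6.908624383141881 F [ 0.6312 -3.0254 -2.0878] g 0.2942444556658645
```

View pics/l_sc.png

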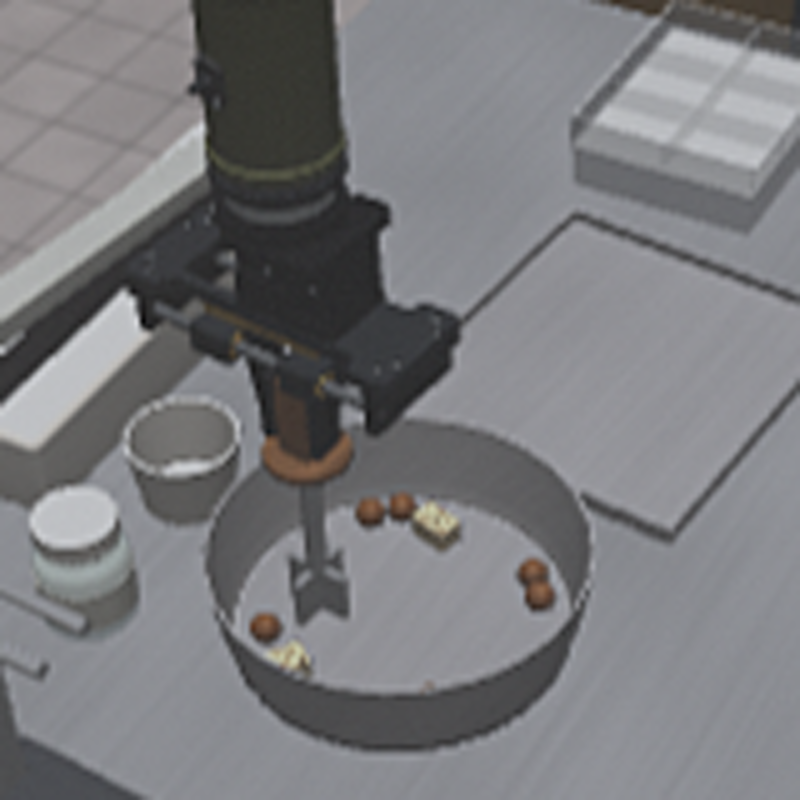

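View pics/l_w.png

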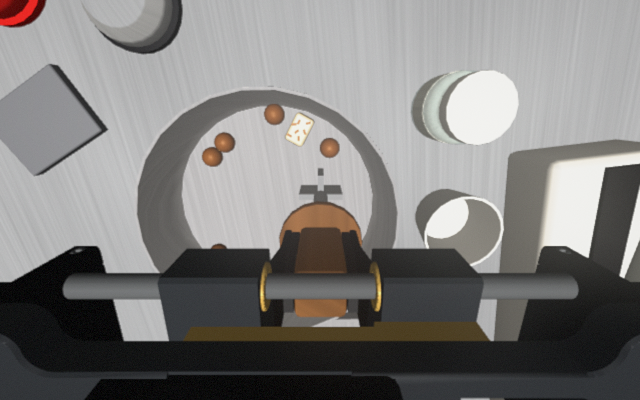

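More than three turns are done, with the rod upright, blades at floor level, and all visible nuts and blocks in the bowl. I lift straight out and carry the rod before the fork's open side.

```bash
python3 -m pendant '[[[0,0,0],[0,0,-0.01],1],[[0,0,0],[0,0,-0.02],1],[[0,0,0],[0,0,-0.04],1],[[0,0,0],[0,0,-0.04],1],[[0,0,0],[0,0,-0.01],1],[[0,0,0],[0,0,0],1],[[0,0,0],[0,0,0],1]]'
python3 - <<'E'
from nou import *
im=eyes.get_image("top"); P=cloud(im)
crop(im,"m_t.png",270,110,390,240,5)
im=eyes.get_image("side"); crop(im,"m_sc.png",220,90,380,250,5)
plan(.525,.2655,.24)
E
```

```text
time: 28.75
position: [0.589, 0.0317, 0.275]
tool_rot: [-2.346, -2.087, 0.003]
ft_force: [-0.1, 0.3, -3.0]
grip_width: 0.298
t 28.85 pos [0.5891 0.0316 0.2749] z [-0.0027 -0.     -1.    ] y [ 0.9931 -0.1169 -0.0027] yaw_y -6.713272516032309 F [ 0.3483 -0.6963 -1.554 ] g 0.297870871831914
tool shift [ 0.2248 -0.0909  0.0351] norm 0.2450108167496944
tilt fix rotvec tool (deg) [-0.1538  0.0208  0.    ]
```

View pics/m_sc.png

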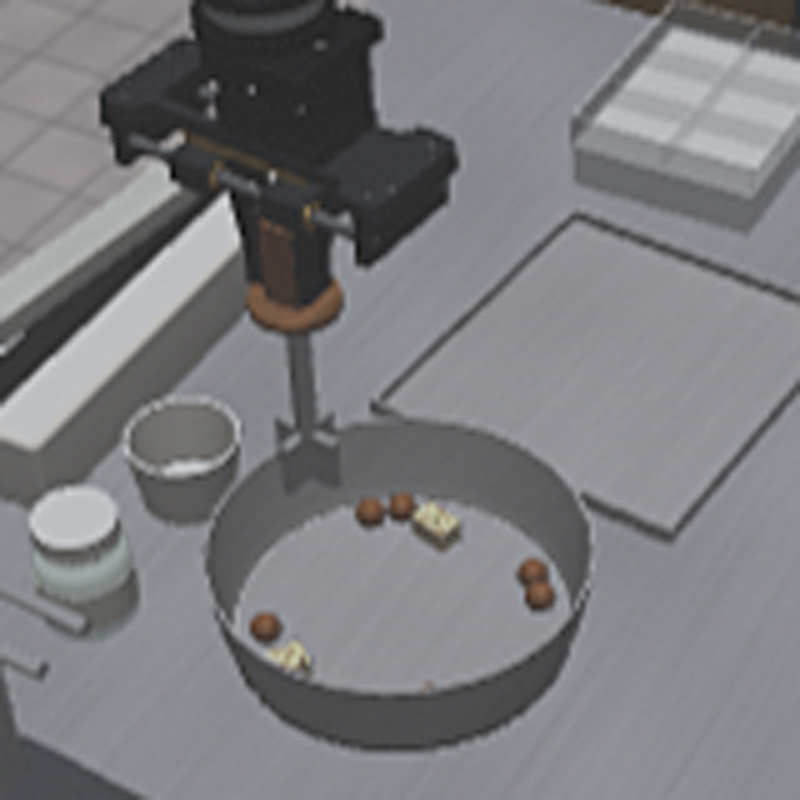

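```bash
python3 -m pendant '[[[0,0,0],[0.03,-0.0303,0],1],[[0,0,0],[0.03,-0.0303,0],1],[[0,0,0],[0.03,-0.0303,0],1],[[0,0,0],[0.045,0,0],1],[[0,0,0],[0.045,0,0.01],1],[[0,0,0],[0.045,0,0.025],1],[[0,0,0],[0,0,0],1],[[0,0,0],[0,0,0],1]]'
python3 -m pendant '[[[0,0,0],[0,0,0],1],[[0,0,0],[0,0,0],1]]'
python3 - <<'E'
from nou import *
s,r=st(); p=s["position"]
for n in("top","side"):
    im=eyes.get_image(n); cv2.imwrite(f"pics/n_{n}.png",im["color"][...,::-1]); P=cloud(im)
    reg=(abs(P[...,0]-p[0])<.05)&(abs(P[...,1]-p[1])<.05); h=P[...,2]
    if n=="side":
        for z0 in np.arange(.08,.26,.01):
            q=P[reg&(abs(h-z0)<.005)]
            if len(q): print(round(z0,3),len(q),q.mean(0),np.ptp(q[:,1]))
        crop(im,"n_sc.png",160,110,320,270,5)
    m=reg&(h<.25); q=P[m]; 
    c=im["color"].astype(int); m2=reg&(c[...,0]-c[...,2]>35)&(h>.15)&(h<.24); q=P[m2]; print(n,"brown",len(q),q.min(0),q.max(0))
E
```

```text
time: 29.85
position: [0.5257, 0.2653, 0.2407]
tool_rot: [-2.347, -2.088, 0.003]
ft_force: [-0.3, -0.5, -1.8]
grip_width: 0.297
time: 30.1
position: [0.5265, 0.2647, 0.242]
tool_rot: [2.349, 2.084, 0.001]
ft_force: [0.2, -0.6, -2.5]
grip_width: 0.295
t 30.1 pos [0.5265 0.2647 0.242 ] z [ 0.0012 -0.0006 -1.    ] y [ 0.9929 -0.119   0.0012] yaw_y -6.835137875622096 F [ 0.2195 -0.5842 -2.4523] g 0.29506088232831523
top brown 63 [0.5194 0.2352 0.2281] [0.549  0.2523 0.2364]
0.09 9 [0.5169 0.2713 0.0938] 0.020010145055428974
0.1 30 [0.5179 0.2694 0.1003] 0.04211572556640408
0.11 45 [0.5215 0.2684 0.1101] 0.04354033124891221
0.12 42 [0.5232 0.2682 0.1196] 0.042998575548924944
0.13 64 [0.5235 0.265  0.1284] 0.04402686690280799
0.14 15 [0.5215 0.2673 0.1402] 0.009984249705181303
0.15 14 [0.5225 0.2671 0.1509] 0.010858462221027487
0.16 9 [0.5223 0.2684 0.1597] 0.00648318590990582
0.17 15 [0.5216 0.2674 0.1699] 0.00915387467319495
0.18 14 [0.5215 0.2671 0.1793] 0.010660660312090675
0.19 12 [0.5221 0.2674 0.1885] 0.00675553497120196
0.2 9 [0.5204 0.2678 0.198 ] 0.007660021422519758
0.22 9 [0.513  0.2804 0.2234] 0.03595194419295755
0.23 158 [0.5182 0.2735 0.2301] 0.055426387047908365
0.24 39 [0.5204 0.2734 0.241 ] 0.020420684312777437
0.25 51 [0.5224 0.273  0.2505] 0.02193204139133942
side brown 118 [0.4997 0.2407 0.2267] [0.5512 0.2902 0.2368]
```

View pics/n_sc.png

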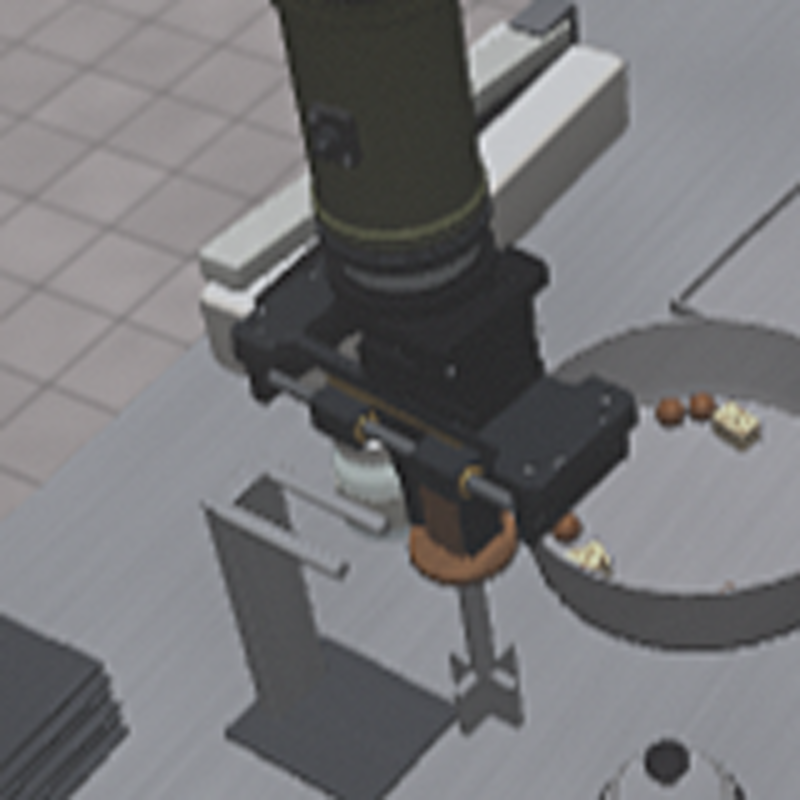

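View pics/n_top.png

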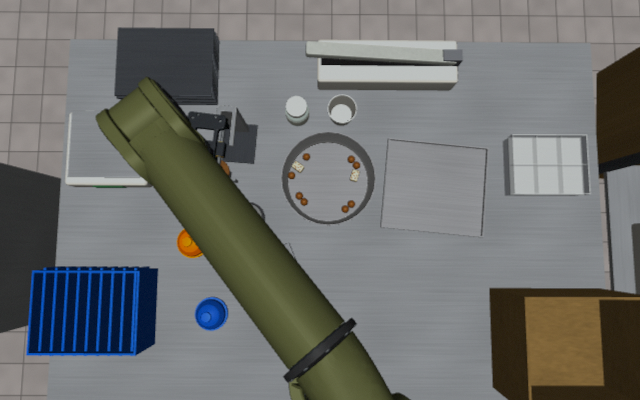

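All eight nuts and both blocks show in the bowl in the top view. The rod sits before the fork, with the collar underside about 34 mm above the prongs. I drop to just above seat height and approach.

```bash
python3 -m pendant '[[[0,0,0],[0.002,0,0.014],1],[[0,0,0],[0,0,0.012],1],[[0,0,0],[0,0,0],1],[[0,0,0],[0.0008,0.018,0],1],[[0,0,0],[0.0008,0.018,0],1],[[0,0,0],[0,0,0],1],[[0,0,0],[0,0,0],1]]'
python3 - <<'E'
from nou import *
s,r=st(); p=s["position"]
for n in("side","wrist"):
    im=eyes.get_image(n); cv2.imwrite(f"pics/o_{n}.png",im["color"][...,::-1]); P=cloud(im); h=P[...,2]
    c=im["color"].astype(int)
    if n=="side":
        crop(im,"o_sc.png",190,170,270,260,8)
    reg=(abs(P[...,0]-p[0])<.05)&(abs(P[...,1]-p[1])<.05)
    q=P[reg&(h>.13)&(h<.185)&(c[...,0]-c[...,2]<25)]; print(n,"shaft",len(q),q.mean(0) if len(q) else 0)
    m2=reg&(c[...,0]-c[...,2]>35)&(h>.15)&(h<.215); q=P[m2]; print(n,"brown",len(q),q.min(0),q.max(0))
plan(.625,.259,.215)
E
```

```text
time: 31.08
position: [0.5612, 0.2658, 0.2154]
tool_rot: [-2.346, -2.088, 0.001]
ft_force: [-0.6, 0.9, -1.8]
grip_width: 0.296
t 31.075 pos [0.5612 0.2658 0.2154] z [-0.001   0.0002 -1.    ] y [ 0.9932 -0.1162 -0.001 ] yaw_y -6.672247751663176 F [-0.5666  0.8872 -1.7693] g 0.29577835768268435
side shaft 66 [0.5631 0.2698 0.1568]
side brown 110 [0.5347 0.2431 0.199 ] [0.5867 0.2905 0.215 ]
wrist shaft 70 [0.5849 0.2618 0.1642]
wrist brown 1611 [0.5339 0.2595 0.2014] [0.588  0.2911 0.215 ]
t 31.175 pos [0.5612 0.2658 0.2156] z [-0.0002 -0.0002 -1.    ] y [ 0.9933 -0.1158 -0.0002] yaw_y -6.651404335316149 F [ 0.5137  0.8975 -2.1007] g 0.297380035498301
tool shift [0.0007 0.0641 0.0006] norm 0.06414312122088306
tilt fix rotvec tool (deg) [-0.012   0.0112  0.    ]
```

View pics/o_sc.png

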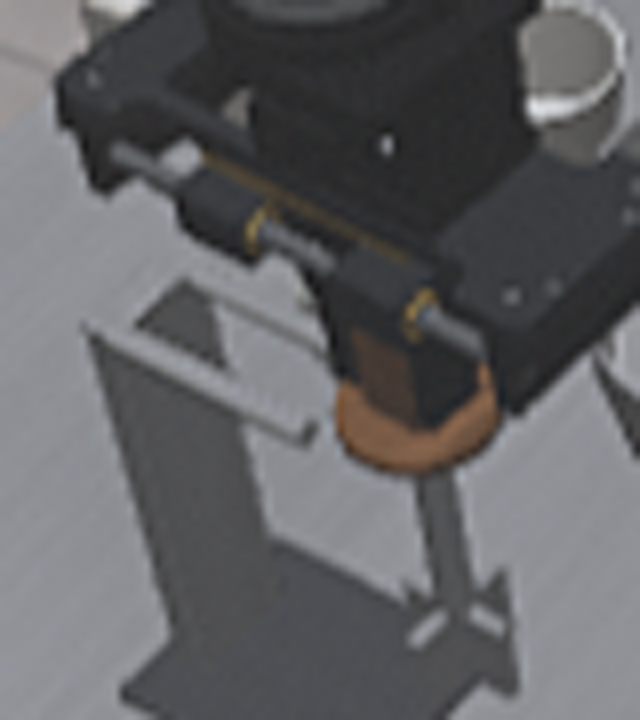

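View pics/o_wrist.png

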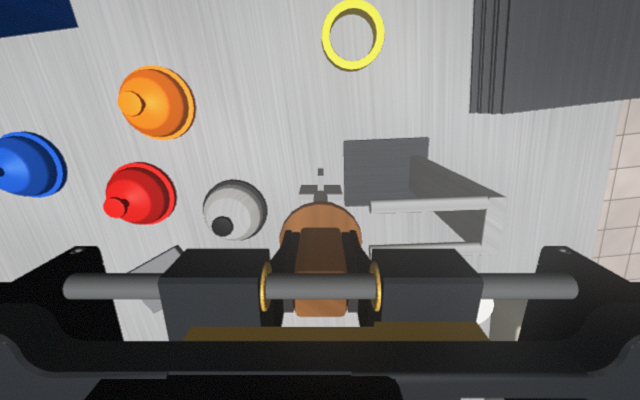

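Run:
```python
from nou import *
im=eyes.get_image("wrist"); P=cloud(im); h=P[...,2]
m=(abs(h-.187)<.006)&(P[...,0]>.592)&(P[...,0]<.72)&(P[...,1]>.2)&(P[...,1]<.32)
for x0 in np.arange(.595,.70,.01):
    q=P[m&(abs(P[...,0]-x0)<.005)]
    if len(q): 
        y=np.sort(q[:,1]); g=np.argmax(np.diff(y)); print(round(x0,3),len(q),"y",y[0],y[g],y[g+1],y[-1],"mid",(y[0]+y[-1])/2)
```

```text
0.595 110 y 0.23700781438051047 0.24683021578300196 0.2731168079006192 0.28267183557311343 mid 0.25983982497681196
0.605 249 y 0.24437805088173387 0.24655223680029442 0.27210626727748943 0.28252347114777043 mid 0.2634507610147522
0.615 270 y 0.24344408236169723 0.24569387006183127 0.2719781448766051 0.28177058866788995 mid 0.2626073355147936
0.625 264 y 0.24232319584015727 0.24547364298091773 0.2709658574080163 0.2810730808298843 mid 0.26169813833502076
0.635 284 y 0.2412761996995471 0.2442256123427109 0.27003338463634596 0.280270564163603 mid 0.26077338193157507
0.645 284 y 0.24051338495359426 0.2436915191290037 0.2698225509375275 0.27947545349176234 mid 0.2599944192226783
0.655 299 y 0.23728269908705357 0.242795380659239 0.2687198084259709 0.2789005126181089 mid 0.25809160585258123
0.665 376 y 0.23309169214181402 0.24247442946389253 0.2681694591037881 0.27816951809914187 mid 0.25563060512047797
0.675 730 y 0.23127349147359727 0.26608124905387043 0.26646947829942885 0.27738065836624 mid 0.2543270749199186
0.685 868 y 0.2302369966310716 0.23146415279839894 0.23188808386961118 0.2768386691032628 mid 0.25353783286716725
0.695 94 y 0.23817439786140288 0.23817439786140288 0.24154308544839342 0.275957574880601 mid 0.257065986371002
```

The wrist camera puts the gap's midline at y 0.260 at the free ends and 0.258 at the seat. The rod axis is within about 1 mm of that line, so I slide it in.

```bash
python3 -m pendant '[[[0,0,0],[0,0.016,0],1],[[0,0,0],[0.0005,0.016,0],1],[[0,0,0],[0.0009,0.016,0],1],[[0,0,0],[0.001,0.0162,0],1],[[0,0,0],[0,0,0],1],[[0,0,0],[0,0,0],1]]'
python3 - <<'E'
from nou import *
s,r=st()
im=eyes.get_image("side"); crop(im,"p_sc.png",180,170,260,260,8)
E
```

```text
time: 31.98
position: [0.6259, 0.2604, 0.2151]
tool_rot: [-2.347, -2.087, 0.001]
ft_force: [-0.4, -0.8, -1.5]
grip_width: 0.296
t 31.975 pos [0.6259 0.2604 0.2151] z [-0.0011  0.0002 -1.    ] y [ 0.9932 -0.1168 -0.0011] yaw_y -6.705119752570872 F [-0.4246 -0.8135 -1.5442] g 0.2955387351234724
```

View pics/p_sc.png

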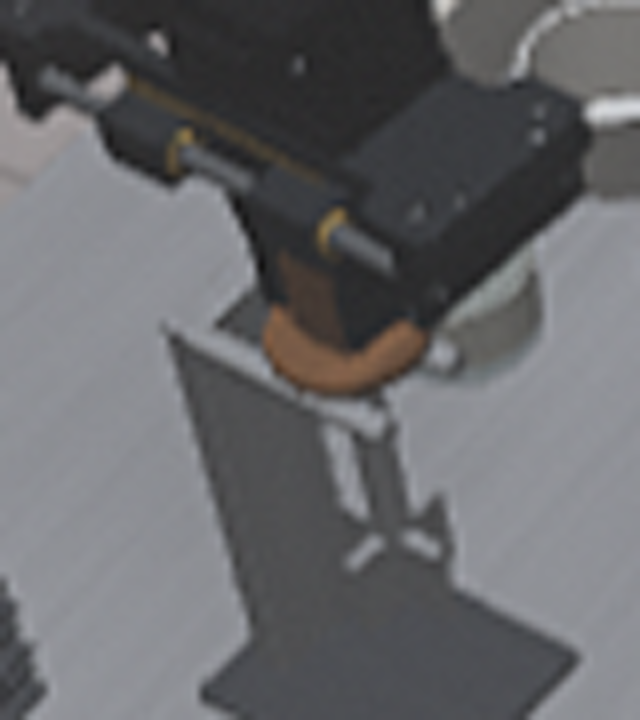

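The shaft is between the prongs with the collar just above them (345,370 in the crop). I lower gently and watch the force.

```bash
python3 -m pendant '[[[0,0,0],[0,0,0.003],1],[[0,0,0],[0,0,0.002],1],[[0,0,0],[0,0,0],1]]'; python3 -m pendant '[[[0,0,0],[0,0,0.001],1],[[0,0,0],[0,0,0],1]]'; python3 -m pendant '[[[0,0,0],[0,0,0.001],1],[[0,0,0],[0,0,0],1]]'
```

```text
time: 32.4
position: [0.6258, 0.26, 0.2103]
tool_rot: [2.347, 2.088, -0.001]
ft_force: [-0.2, -0.0, -1.3]
grip_width: 0.298
time: 32.65
position: [0.6261, 0.2601, 0.2095]
tool_rot: [2.348, 2.088, -0.0]
ft_force: [0.4, 0.8, -1.8]
grip_width: 0.297
time: 32.9
position: [0.6261, 0.2601, 0.2084]
tool_rot: [2.348, 2.088, -0.0]
ft_force: [1.7, -0.3, -3.0]
grip_width: 0.296
```

```bash
python3 -m pendant '[[[0,0,0],[0,0,0.001],1],[[0,0,0],[0,0,0],1]]'; python3 -m pendant '[[[0,0,0],[0,0,0.001],1],[[0,0,0],[0,0,0],1]]'
```

```text
time: 33.15
position: [0.6262, 0.2602, 0.2077]
tool_rot: [2.348, 2.087, 0.0]
ft_force: [-0.2, 1.0, -1.5]
grip_width: 0.296
time: 33.4
position: [0.6262, 0.2602, 0.2075]
tool_rot: [2.347, 2.087, 0.001]
ft_force: [-2.1, -1.2, 4.8]
grip_width: 0.301
```

The force rose to +4.8 N and the height stalled, so the collar is seated. I release and go up.

```bash
python3 -m pendant '[[[0,0,0],[0,0,-0.0005],0.2],[[0,0,0],[0,0,0],0.0],[[0,0,0],[0,0,0],-0.2],[[0,0,0],[0,0,0],-0.2],[[0,0,0],[0,0,0],-0.2]]'; python3 -m pendant '[[[0,0,0],[0,0,-0.02],-0.2],[[0,0,0],[0,0,-0.04],-0.2],[[0,0,0],[0,0,-0.04],-0.2],[[0,0,0],[0,0,-0.02],-0.2],[[0,0,0],[0,0,0],-0.2]]'
python3 - <<'E'
from nou import *
st()
for n in("side","wrist"):
    im=eyes.get_image(n); cv2.imwrite(f"pics/q_{n}.png",im["color"][...,::-1]); P=cloud(im); h=P[...,2]; c=im["color"].astype(int)
    reg=(abs(P[...,0]-.625)<.05)&(abs(P[...,1]-.259)<.05)
    b=reg&(c[...,0]-c[...,2]>35)&(h>.15)
    q=P[b&(h>.249)]; print(n,"top",q.mean(0) if len(q) else 0,h[b].max(),cv2.minAreaRect((q[:,:2]*1000).astype(np.float32)))
    q=P[b&(h<.205)]; print("collar",q.min(0),q.max(0))
crop(eyes.get_image("side"),"q_sc.png",180,160,270,260,7)
E
```

```text
time: 34.02
position: [0.6261, 0.2602, 0.2069]
tool_rot: [-2.348, -2.088, 0.0]
ft_force: [-0.0, -0.2, -0.1]
grip_width: 0.593
time: 34.65
position: [0.6267, 0.2612, 0.3303]
tool_rot: [2.347, 2.087, 0.008]
ft_force: [0.1, -0.1, -0.7]
grip_width: 0.602
t 34.65 pos [0.6267 0.2612 0.3303] z [ 0.0044  0.0023 -1.    ] y [ 0.9932 -0.1167  0.0041] yaw_y -6.7015835768450005 F [ 0.12   -0.1427 -0.7495] g 0.6021614353943489
side top [0.6274 0.2615 0.2649] 0.42203497517323396 ((639.3012084960938, 266.81683349609375), (58.46296310424805, 25.870620727539062), 27.09491729736328)
collar [0.5997 0.2309 0.1926] [0.651  0.2848 0.2001]
wrist top [0.6379 0.2807 0.3994] 0.4301959621783856 ((634.7344970703125, 270.9842834472656), (52.25204086303711, 77.9281005859375), 83.1242904663086)
collar [0.5988 0.2354 0.1887] [0.653  0.285  0.2033]
```

View pics/q_sc.png

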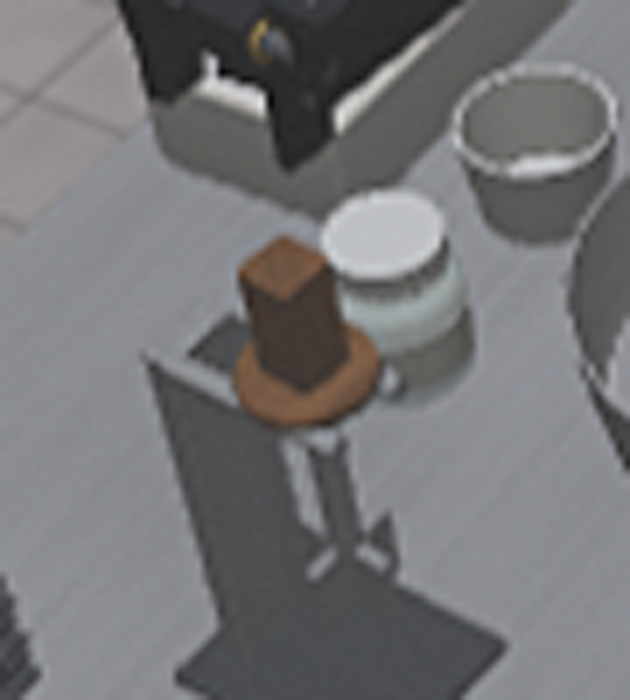

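View pics/q_wrist.png

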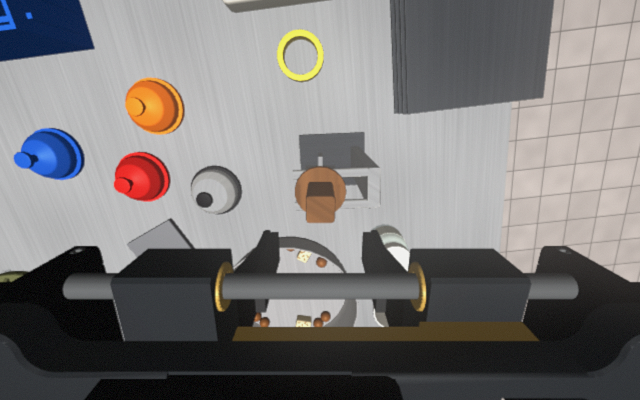

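The rod hangs upright and free, with its collar at about (0.626, 0.258) and 190 mm up. Next, above the bell with the fingers shut.

```bash
python3 -m pendant '[[[0,0,0],[-0.014,-0.0462,0],-0.2],[[0,0,0],[-0.014,-0.0462,0],0.5],[[0,0,0],[-0.014,-0.0462,0],1],[[0,0,0],[-0.014,-0.0462,0],1],[[0,0,0],[0,0,0.06],1],[[0,0,0],[0,0,0.06],1],[[0,0,0],[0,0,0.06],1],[[0,0,0],[0,0,0],1]]' 20; python3 -m pendant '[[[0,0,0],[0,0,0],1],[[0,0,0],[0,0,0],1]]'
python3 - <<'E'
from nou import *
for n in("side","wrist"):
    im=eyes.get_image(n); cv2.imwrite(f"pics/r_{n}.png",im["color"][...,::-1]); P=cloud(im); h=P[...,2]; c=im["color"].astype(int)
    m=(abs(P[...,0]-.436)<.025)&(abs(P[...,1]-.2275)<.025)&(abs(h-.062)<.004); q=P[m]
    print(n,len(q),q.mean(0) if len(q) else 0,cv2.minEnclosingCircle((q[:,:2]*1000).astype(np.float32)) if len(q) else 0)
plan(.436,.2275,.075)
E
```

```text
time: 35.8
position: [0.4319, 0.224, 0.1426]
tool_rot: [-2.344, -2.085, 0.015]
ft_force: [-0.4, 1.0, 0.1]
grip_width: 0.014
time: 36.05
position: [0.4377, 0.227, 0.1494]
tool_rot: [2.347, 2.086, 0.006]
ft_force: [0.0, 0.9, 0.9]
grip_width: 0.003
side 51 [0.4353 0.2292 0.0611] ((434.2189025878906, 227.85183715820312), 13.31603717803955)
wrist 584 [0.4373 0.2275 0.0627] ((437.1988220214844, 226.83412170410156), 12.830588340759277)
t 36.15 pos [0.4374 0.2267 0.1489] z [ 0.0034  0.0006 -1.    ] y [ 0.9931 -0.1172  0.0033] yaw_y -6.7286684501756575 F [0.1069 0.1419 0.6929] g 0.003944242886422034
tool shift [ 0.0005 -0.0017  0.0739] norm 0.07391348667103104
tilt fix rotvec tool (deg) [ 0.1869 -0.0564  0.    ]
```

View pics/r_wrist.png

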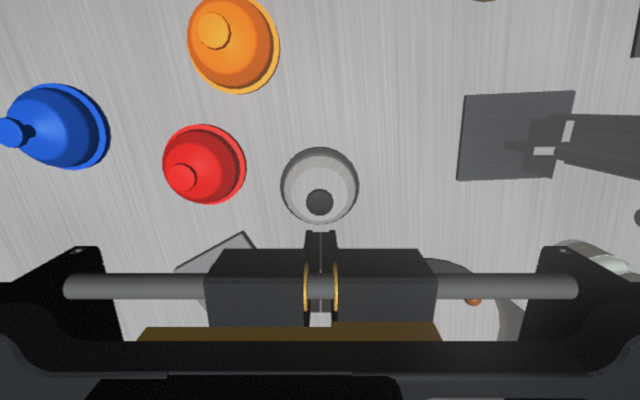

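The black plunger (319,202) is directly below the shut fingers, within 1 mm. I press down.

```bash
python3 -m pendant '[[[0,0,0],[0,0,0.03],1],[[0,0,0],[0,0,0.03],1],[[0,0,0],[0,0,0.015],1],[[0,0,0],[0,0,0.006],1],[[0,0,0],[0,0,0],1],[[0,0,0],[0,0,0],1]]'; python3 -m pendant '[[[0,0,0],[0,0,0.003],1],[[0,0,0],[0,0,0.003],1],[[0,0,0],[0,0,0.003],1],[[0,0,0],[0,0,0],1]]'
```

```text
time: 36.9
position: [0.4368, 0.2265, 0.067]
tool_rot: [2.347, 2.087, 0.002]
ft_force: [0.9, -0.3, -0.8]
grip_width: 0.002
time: 37.4
position: [0.4367, 0.2263, 0.0573]
tool_rot: [2.347, 2.087, 0.002]
ft_force: [2.0, -0.8, 5.0]
grip_width: 0.007
```

```bash
python3 -m pendant '[[[0,0,0],[0,0,0.002],1],[[0,0,0],[0,0,0.001],1],[[0,0,0],[0,0,0],1]]'; python3 -m pendant '[[[0,0,0],[0,0,0.0015],1],[[0,0,0],[0,0,0],1]]';  python3 -m pendant '[[[0,0,0],[0,0,0.0015],1],[[0,0,0],[0,0,0],1],[[0,0,0],[0,0,0],1]]'
```

```text
time: 37.78
position: [0.4367, 0.2263, 0.0545]
tool_rot: [2.347, 2.087, 0.002]
ft_force: [1.4, 0.5, 5.9]
grip_width: 0.006
time: 38.02
position: [0.4368, 0.2264, 0.0542]
tool_rot: [2.347, 2.086, 0.0]
ft_force: [-2.3, -1.9, 18.4]
grip_width: 0.002
time: 38.4
position: [0.4368, 0.2265, 0.054]
tool_rot: [2.346, 2.086, -0.001]
ft_force: [-7.2, -4.2, 29.7]
grip_width: 0.003
```

The height stalled at 54 mm (63 − 9) with the force rising to 30 N, which is the plunger's stop. I rise clear.

```bash
python3 -m pendant '[[[0,0,0],[0,0,-0.01],1],[[0,0,0],[0,0,-0.03],1],[[0,0,0],[0,0,-0.06],1],[[0,0,0],[0,0,-0.06],1],[[0,0,0],[0,0,-0.04],1],[[0,0,0],[0,0,0],1],[[0,0,0],[0,0,0],1],[[0,0,0],[0,0,0],1]]'
python3 - <<'E'
from nou import *
st()
for n in("side","top"):
    im=eyes.get_image(n); cv2.imwrite(f"pics/s_{n}.png",im["color"][...,::-1]); P=cloud(im); h=P[...,2]; c=im["color"].astype(int)
    m=(abs(P[...,0]-.436)<.025)&(abs(P[...,1]-.2275)<.025)&(h>.05)&(h<.07)&(c.sum(-1)<150); q=P[m]; print(n,"bell z",len(q),np.median(q[:,2]) if len(q) else 0)
    bw=np.hypot(P[...,0]-.539,P[...,1]-.0106)<.112
    m=bw&(c[...,0]-c[...,2]>40)&(h<.06)
    for a,ce,_ in blobs(m,6): p=onplane(im,*ce,.0165); print("  ",a,ce,p,"r",np.hypot(p[0]-.539,p[1]-.0106))
    reg=(abs(P[...,0]-.625)<.05)&(abs(P[...,1]-.259)<.05)&(c[...,0]-c[...,2]>35)
    q=P[reg&(abs(h-.254)<.006)]; print("rod top",len(q),q.mean(0) if len(q) else 0)
    q=P[reg&(abs(h-.198)<.006)]; print("collar",len(q),q.min(0) if len(q) else 0,q.max(0) if len(q) else 0)
E
```

```text
time: 39.4
position: [0.4349, 0.2256, 0.2492]
tool_rot: [-2.346, -2.087, 0.005]
ft_force: [-0.7, 0.4, -1.2]
grip_width: 0.009
t 39.4 pos [0.4349 0.2256 0.2492] z [-0.0034 -0.0008 -1.    ] y [ 0.9931 -0.1168 -0.0033] yaw_y -6.707589037635302 F [-0.6982  0.4434 -1.1953] g 0.009422400820701438
side bell z 11 0.06093755605349316
   8 [326.75  203.375] [ 0.4752 -0.0573  0.0165] r 0.09315958291185507
   15 [327.4 207.6] [ 0.4645 -0.041   0.0165] r 0.09059050203117475
   16 [272.1875 214.3125] [0.6087 0.0676 0.0165] r 0.09001226055745716
rod top 63 [0.6248 0.259  0.252 ]
collar 125 [0.5976 0.2316 0.1922] [0.6528 0.2845 0.2022]
top bell z 44 0.06251220695443627
   32 [306.     156.3438] [0.6053 0.069  0.0165] r 0.08839188881326329
   34 [350.7941 158.9118] [ 0.5988 -0.0543  0.0165] r 0.08827721035265616
   35 [356.0571 164.8857] [ 0.5822 -0.0688  0.0165] r 0.09036621823886204
   37 [291. 175.] [0.5532 0.1097 0.0165] r 0.10015345231925928
   69 [301.029  198.3333] [0.489  0.0817 0.0165] r 0.0869464776363535
   34 [350.7941 203.5294] [ 0.4754 -0.054   0.0165] r 0.09067015241918844
   31 [344.4839 208.4516] [ 0.4618 -0.0368  0.0165] r 0.09054965599924343
rod top 126 [0.6242 0.2565 0.2526]
collar 226 [0.598  0.2313 0.1926] [0.651  0.2828 0.203 ]
```

View pics/s_side.png

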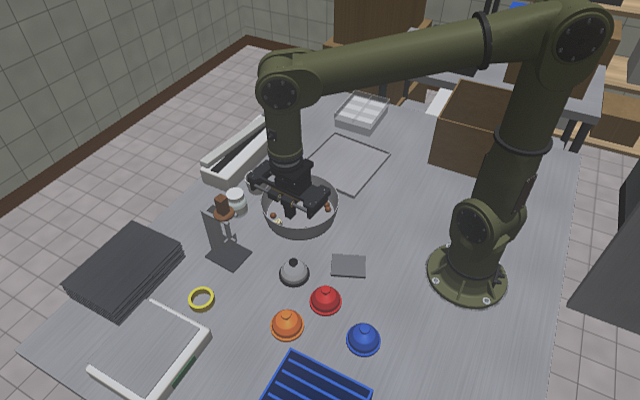

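View pics/s_top.png

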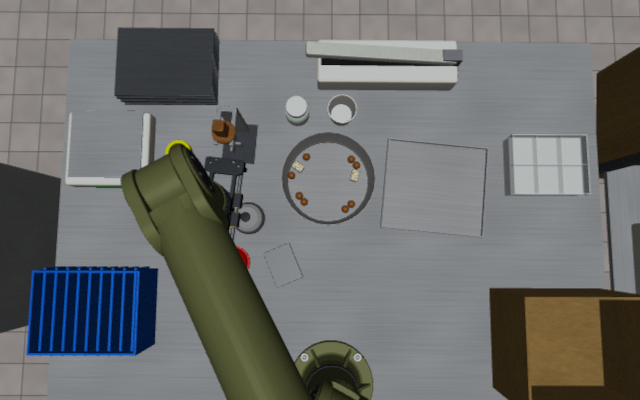

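Eight nuts and both blocks are in the bowl, the rod is hanging, the plunger top is back at 62.5 mm, and the arm is clear. I hand the job in.

```bash
python3 -c "
from bench import order; print(order.close_job())"
```

```text
the job is handed in; nothing more can be done
None
```

I finished every part of the task and handed the job in at about 39 s of robot time. The hand-in reports no verdict, so what follows rests on my own checks.

- **Nougat:** I picked both blocks up from the sheet pan and put them in the bowl. No others were visible on the pan.
- **Stirring:** I made a little over three turns at 55 mm radius, with the blades about 4 mm above the bowl's floor.
- **Rod:** It hangs on the fork rest, let go.
- **Bell:** I pressed the plunger to its stop. The fingertips stalled at 54 mm and the force rose to 30 N.

What the last pictures showed:
- **Bowl:** All 8 nuts and both blocks lie in it, with nut centres at about 87–100 mm from its axis. Two nuts lay so close together that they read as one patch. The outermost reading is slightly more than the wall should allow (about 95 mm), which I put down to calibration error.
- **Rod:** Its collar is within about 3 mm of the seat sideways, and the rod is upright.
- **Plunger:** Its top is back up at 62.5 mm in the top view; the side view read 61 mm.
- **Bystanders:** The tape, jar and tub look unmoved, though I checked this only by eye.
- **Camera agreement:** The top and side views disagreed by 2 to 3 mm on some positions, which was within the room I had. No check failed.

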